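Brush out the dust pot

TASK

Clean out the dust pot of the extractor: lift its lid off and set it knob up on the plywood board, take the long round brush out of its forked stand and brush the pot's inside with three full strokes, each right down to its floor and with the bristles' lower end drawn up beyond half the pot's height in between. Hang the brush back in the fork as it was, then put the lid back on the pot so that it lies flat on the rim. Work gently: do not ram, tip or shift the pot, do not drop the lid or the brush, and leave the other things on the bench where they are.

Things in the scene. Friction and masses are not known exactly. Their poses are not given: they have to be found in the camera images.
- pot: Dust pot: loose round grey metal pot with two thin dark bands, upright; outer diameter 86, height 120, wall 5 (inner diameter 76), floor 6 thick, about 0.7 kg. Origin: centre of its underside, z up. It stands left or right of the board, the brush stand on the other side. At the start the lid lies on it.
- pot_floor (a point): Centre of the pot's inner floor, 6 mm above its underside and 114 mm below its rim; z up along the pot's axis.
- lid: The pot's loose black lid: disc of diameter 96, 6 thick; under it a plug of diameter 60 reaching 8 lower; on it a knob of diameter 25, 35 high, to grip in its upper 20 mm. Origin: centre of the plug's underside, z up to the knob; the disc spans z 8 to 14, the knob z 14 to 49. On the pot the origin is 112 above the pot's origin, on its axis. About 0.15 kg.
- board: Fixed square plywood board, 160 x 160 x 8 thick, in the middle between pot and stand; origin: centre of its underside, its top is 8 above. The lid is set down on it, near its middle.
- stand: Fixed plywood brush stand. Base 110 x 100 x 12; a post at its +x end carries two level prongs that run to the stand's -x (towards the robot) and end at x -42; tops at z 155. Slot between them 20 wide, open at -x. Ridges 5 high on the prongs, faces at x -36 and x +15, hold the collar between them. Nothing is higher than 160. Origin: centre of the base's underside; z up.
- stand_seat (a point): Where the brush hangs: mid-slot between the ridges, at prong-top height (stand frame x -10.5, y 0, z 155; axes as the stand's). The brush goes in and out along the stand's x, collar lifted over the 5 mm ridges; the bristles are wider than the slot, so it must be 56 mm or more out along -x before it can be raised.
- brush: Long round brush, 200 long, hanging upright: stiff black bristles of diameter 48 up to z 70, a steel neck of diameter 10, a wooden collar of diameter 40 from z 125 to 137, and a round wooden handle of diameter 26 up to z 200. Origin: centre of the bristles' lower end (30 above the bench when hung), z up along the handle. About 0.14 kg. All rigid.
- brush_collar (a point): Underside of the brush's collar, on its axis, 125 above the lower end; it rests on the prongs at the point stand_seat.
- glue: Bystander: white glue bottle with blue cap, diameter 52, height 130, beyond the board; origin at its underside.
- tin: Bystander: plain steel tin, diameter 72, height 100, beyond the board; origin at its underside.
- hammer: Bystander: hammer lying on the bench.
- wrench: Bystander: wrench lying on the bench between the board and the robot.
- offcut: Bystander: wood offcut 120 x 45 x 30 lying on the bench; origin at its underside.
- square: Bystander: carpenter's square, wooden stock 100 long, steel blade 150 long, lying on the bench; origin under the stock.
Things that resemble listed ones, but are neither listed nor needed, are in the scene too. Leave any red or yellow look-alike of the lid alone.

How it is judged:
On the way, in this order (a step that is already met when the one before it is completed fails the run):
1. the lid stands knob up on the plywood board, let go (horizontal distance between lid and board below 0.06 m and z of lid in the frame of board below 0.013 m and angle between lid's own z axis and vertical below 0.1 rad and contact force between the fingers and lid below 0.1 N), for 0.2 s.
2. the bristles are down at the pot's floor, first time (horizontal distance between brush and pot_floor below 0.03 m and z of brush in the frame of pot_floor below 0.016 m).
3. the bristles are drawn up to half-way or higher before the second stroke (horizontal distance between brush and pot_floor below 0.03 m and z of brush in the frame of pot_floor above 0.055 m).
4. the bristles are down at the pot's floor, second time (all of step 2).
5. the bristles are drawn up to half-way or higher before the third stroke (all of step 3).
6. the bristles are down at the pot's floor, third time (all of step 4).
7. the brush hangs in its fork again, let go, lid still off the pot (horizontal distance between brush_collar and stand_seat below 0.012 m and z of brush_collar in the frame of stand_seat between -0.004 and 0.004 m and angle between brush's own z axis and vertical below 0.12 rad and contact force between the fingers and brush below 0.1 N and horizontal distance between lid and pot above 0.06 m), for 0.2 s.
At the end, for the whole second after the job is handed in: Brush let go, still and upright (7 degrees) in the fork, collar on the prongs (4 mm in height, 12 mm sideways). Lid let go, still and flat on the pot's rim (3 mm in height, 12 mm sideways, 3 degrees). Pot upright (3 degrees), within 30 mm of its start (horizontal distance between brush_collar and stand_seat below 0.012 m and z of brush_collar in the frame of stand_seat between -0.004 and 0.004 m and angle between brush's own z axis and vertical below 0.12 rad and contact force between the fingers and brush below 0.1 N and horizontal distance between lid and pot below 0.012 m and z of lid in the frame of pot between 0.109 and 0.115 m and angle between the z axis of lid and the z axis of pot, either way round below 0.05 rad and contact force between the fingers and lid below 0.1 N and angle between pot's own z axis and vertical below 0.06 rad and distance of pot from where it was at the start of the episode below 0.03 m and linear speed of lid below 0.02 m/s and linear speed of brush below 0.05 m/s); the robot touches nothing.
It fails at once if the brush, the lid or the gripper pushes on the pot with more than 60 N (contact force between any of brush, lid, the arm, the fingers and pot above 60 N).
It fails at once if the pot is tipped by more than 17 degrees (angle between pot's own z axis and vertical above 0.3 rad).
It fails at once if the pot is shifted by more than 40 mm (distance of pot from where it was at the start of the episode above 0.04 m).
It fails at once if the lid or the brush is dropped (falls free faster than 0.6 m/s) ((contact force between the fingers and lid below 0.1 N and linear speed of lid above 0.6 m/s) or (contact force between the fingers and brush below 0.1 N and linear speed of brush above 0.6 m/s)).
It fails at once if a bystander is shifted by more than 30 mm (distance of any of glue, tin, hammer, wrench, offcut, square from where it was at the start of the episode above 0.03 m).
It also fails if it takes over 72 s, if anything falls off the work surface, if the arm or the gripper's body presses on something with over 40 N, if the wrist force passes 120 N, or if a joint passes its speed limit or range.

ROBOT

A 7-joint arm with a two-finger parallel gripper is mounted at the origin on the work surface. World frame = base frame: x ahead of the robot, y to its left, z up, the work surface at z = 0. Lengths are in m, angles in rad, forces in N, time in s.
With the tool pointing down it reaches from about 0.4 to 0.875 m from the base axis. Payload 19.3 kg.
Tool frame: the origin (TCP) lies at the very end of the fingers, on their centre line; the grasp point (between the pads) lies 19 mm behind it (robot.grasp_offset is the distance from the TCP to the grasp point, in m); x points along the fingers, z is the direction in which the jaws open and shut, and the axes are right-handed (so a half turn about x gives the same grasp; the last joint's range is limited). The gripper opens to 85 mm and grips with 20 to 120 N. Pads are 22 mm wide; open, the fingers measure 114 mm over their backs; the gripper's body (76 mm by 85 mm) begins 54 mm behind the grasp point. The pads swing forward as they close: fully open they stand 13 mm farther back than shut.
Start: joints at [1.079, 0.521, -0.036, 1.599, 0.021, 1.021, -0.113], TCP at [0.256, -0.57, 0.231] pointing down, gripper open.
Joint ranges: [-2.91, 2.91], [-0.3, 2.13], [-1.5, 1.42], [0.17, 2.43], [-1.26, 4.41], [0.16, 1.93], [-2.52, 2.52]. Speed limits (rad/s): [1.89, 1.89, 2.39, 2.39, 3.01, 3.01, 3.01].

INTERFACE

Orientations are given as a rotation vector (axis times angle).
In Python, from bench import monitor, cams, robot gives the robot as it stands. The module is installed in compiled form; this text tells all that it offers.
- The arm moves only by the tool arm_command, never from a script. Its argument "targets" is one flat list of numbers, 7 for each row, row after row: the finger opening in m, from 0 to 0.0854, then the shift along the tool's x, y, z in m, then the turn, a rotation vector about the tool's x, y, z in rad. In form: [claw, dx, dy, dz, wx, wy, wz, claw, dx, dy, dz, wx, wy, wz, ...]. A call has 1 to 5 rows; each row is the pose to reach, as a shift and turn from the pose measured when the call began, along the tool's axes at that moment; what a row does not reach only later rows make up. A row lasts 1/10 s, in which the tool goes at most 50 mm and 8.59 degrees, less where a joint would pass 70% of its speed; a pose out of reach is approached as far as the arm can. A call with a gripper value outside its range is refused whole. The fingers move at their own pace and stop on an object; "grip_force" is the grip in N (left out, the last holds). Time passes only in rows, so rows that repeat a pose let the fingers close. It gives the time, the measured TCP pose, the force and the opening at its end, in the units of the state.
- monitor.observe(): the state, without advancing time (a new reading comes with each control period).
- cams.camera(name): name is "side" or "top"; returns a dict with "frame" (480x640x3 uint8, red, green, blue), "mtx" (3x3 intrinsics, pixels), "extrinsics" (4x4, takes a point from world to camera coordinates). Camera axes: x right, y down, z forward; pixel columns grow to the right and rows downward; lengths in m; the calibration is good to about 2 mm. A picture is of the moment at which its call begins. There is no depth.
- robot.finish_job(): hands the job in, once; it reports no verdict.
The state is a dict: "time": time; "q": joint angles; "qd": joint speeds; "effort": joint torques, N m; "eef_pos": TCP position; "tcp_rot": TCP orientation; "force": force on the tool from outside, world axes, zero at the start; "moment": the same for the moment, N m; "finger_gap": finger opening in m.
Only numpy, scipy, OpenCV 4.12 (cv2) and the standard library are available. Lean on these libraries where they do the work, as an engineer would, in place of code of your own. Each camera call takes 0.05 s, during which the arm holds its last target.

## Working session

There is one attempt and no reset: what is moved stays moved. The work goes in short steps, Python scripts to look and compute and a tool call to move; the robot and the scene stay as the last step left them, time stands still between calls to the robot, and variables do not carry over. Pictures are saved under pics/ and viewed, and the job is handed in when it is done.

Besides the shell and the picture viewer there is one more tool, called after "Emit:" as name(argument=value, ...), one argument or row to a line, values as JSON. arm_command: Moves the arm, as the interface text tells. Its arguments: {"type":"object","properties":{"targets":{"type":"array","items":{"type":"number"}},"grip_force":{"type":"number"}},"required":["targets"]}

```bash
mkdir -p pics; ls; python3 - <<'E'
from bench import monitor, cams, robot
import cv2, numpy as np
s=monitor.observe(); print(s, robot.grasp_offset)
for n in("side","top"):
    c=cams.camera(n); cv2.imwrite(f"pics/{n}0.png",c["frame"][:,:,::-1]); print(n,c["mtx"].tolist(),np.round(c["extrinsics"],4).tolist())
E
```

```text
pics
{'time': 0.0, 'q': array([ 1.07881521,  0.5220399 , -0.03634481,  1.60000501,  0.02120294,
        1.02109667, -0.1128002 ]), 'qd': array([ 0.00054482,  0.00077462, -0.00015569,  0.00059848, -0.00038919,
       -0.00050409,  0.00163415]), 'effort': array([-1.36921826e-03, -9.27123070e+01,  1.97900422e+00, -3.69940567e+01,
        1.77030772e-02,  8.08440585e-03, -1.10294042e-05]), 'eef_pos': array([ 0.25570142, -0.56992638,  0.23071048]), 'tcp_rot': array([ 0.89374446,  1.38075366, -0.89281331]), 'force': array([0.0157037 , 0.1136818 , 0.04219916]), 'moment': array([-0.08129561, -0.05113076,  0.01702079]), 'finger_gap': 0.08562651648253074} 0.0187
side [[454.9318746771681, 0.0, 313.22487822418435], [0.0, 454.9318746771681, 239.5720910707261], [0.0, 0.0, 1.0]] [[-0.7108, -0.7033, -0.0158, 0.4194], [-0.4261, 0.4484, -0.7857, 0.3093], [0.5597, -0.5517, -0.6184, 0.9133], [0.0, 0.0, 0.0, 1.0]]
top [[557.9721874252384, 0.0, 321.9878863700635], [0.0, 557.9721874252384, 234.0924929848891], [0.0, 0.0, 1.0]] [[-0.0272, -0.9996, -0.0014, 0.0504], [-0.9987, 0.0273, -0.0435, 0.522], [0.0435, 0.0002, -0.9991, 1.6587], [0.0, 0.0, 0.0, 1.0]]
```

View pics/side0.png

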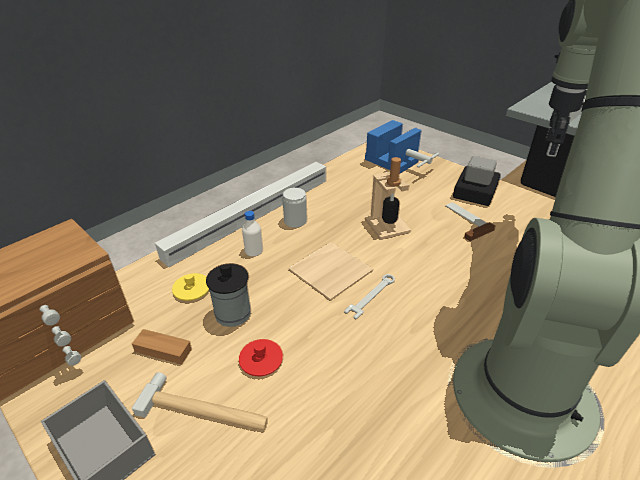

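View pics/top0.png

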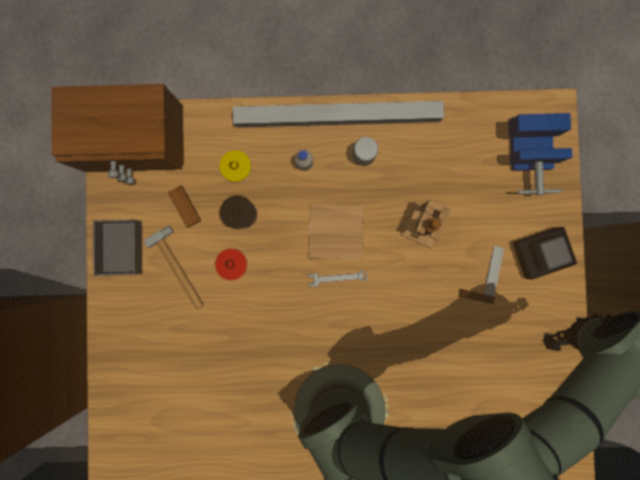

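Candidates for the lid: the black one on the pot (side 228,278, top 238,212), the yellow one (side 191,287) and the red one (side 260,357). I choose the black one, which is on the pot. The brush is in the stand (side 390,200, top 425,222). The board is at side 330,270. Next I'll check close crops.

```bash
cat > h.py <<'E'
import numpy as np, cv2
from scipy.spatial.transform import Rotation as R
K={};
def cam(n):
    from bench import cams
    c=cams.camera(n); return c
def proj(c,p):
    p=np.atleast_2d(p); q=p@c["extrinsics"][:3,:3].T+c["extrinsics"][:3,3]; u=q@c["mtx"].T; return u[:,:2]/u[:,2:]
def ray(c,uv):
    E=c["extrinsics"]; d=np.linalg.inv(c["mtx"])@np.array([uv[0],uv[1],1.]); Rm=E[:3,:3]; return -Rm.T@E[:3,3], Rm.T@d
def onz(c,uv,z):
    o,d=ray(c,uv); return o+d*(z-o[2])/d[2]
def crop(c,x0,y0,x1,y1,s,fn):
    im=c["frame"][y0:y1,x0:x1,::-1]; cv2.imwrite(fn,cv2.resize(im,None,fx=s,fy=s,interpolation=cv2.INTER_CUBIC))
E
python3 - <<'E'
from h import *
from bench import monitor
c=cam("side");t=cam("top")
a=cv2.resize(c["frame"][240:340,160:300],None,fx=4,fy=4,interpolation=cv2.INTER_CUBIC)
b=cv2.resize(c["frame"][140:250,350:440],None,fx=4,fy=4,interpolation=cv2.INTER_CUBIC)[:400]
cv2.imwrite("pics/c1.png",a[:,:,::-1]);
crop(c,340,140,440,250,5,"pics/c2.png"); crop(t,380,180,470,270,6,"pics/c3.png"); crop(t,190,140,380,290,4,"pics/c4.png")
np.savez("v0.npz",s=c["frame"],t=t["frame"])
E
```

```text
(no output)
```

View pics/c1.png

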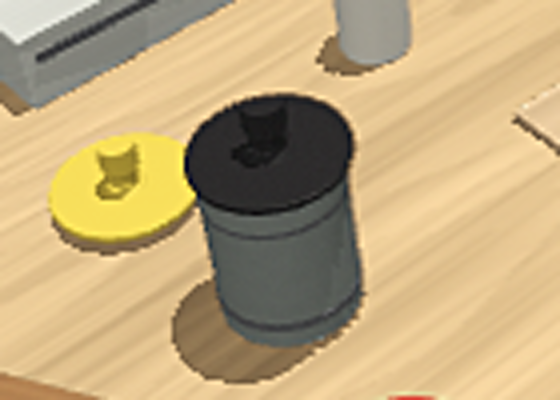

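View pics/c2.png

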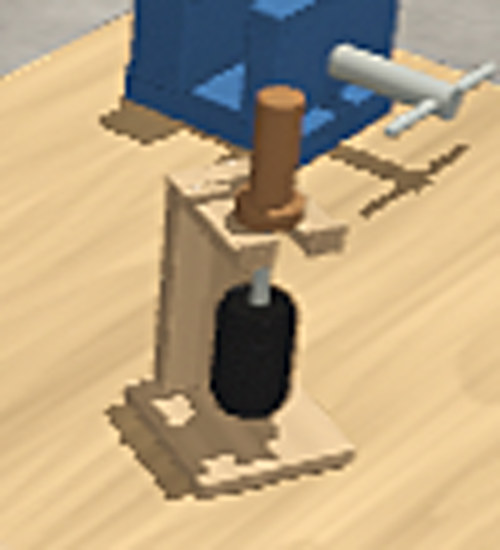

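View pics/c3.png

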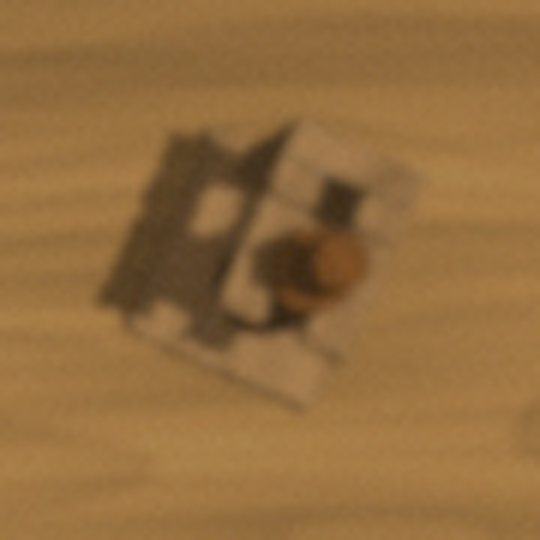

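View pics/c4.png

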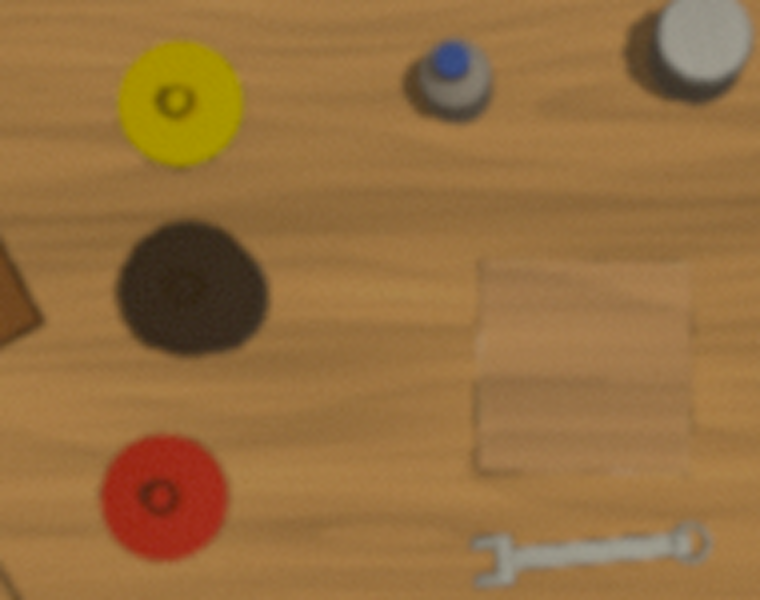

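The side crop shows the black lid on the grey pot. In the crop its disc is centred at about (270,152), which is full-image (227,278). The brush hangs in the fork, with its handle top at about (396,160). The fork opens towards the lower right of the side picture, which is towards the robot, and the stand is turned by about 25–30°. Now measuring.

```bash
python3 - <<'E'
from h import *
from scipy.optimize import least_squares
c=cam("side");t=cam("top")
def circ(P,r,it=8):
    P=P[:,:2]; m=np.ones(len(P),bool); x=P.mean(0)
    for _ in range(it):
        f=least_squares(lambda q:np.hypot(*(P[m]-q).T)-r,x,loss="soft_l1",f_scale=.001); x=f.x
        m=abs(np.hypot(*(P-x).T)-r)<.004
    return x,m.sum(),len(m),np.std((np.hypot(*(P-x).T)-r)[m])
def big(mask):
    cs,_=cv2.findContours(mask.astype(np.uint8),cv2.RETR_EXTERNAL,cv2.CHAIN_APPROX_NONE)
    return max(cs,key=cv2.contourArea)[:,0,:]
# lid side
f=c["frame"].astype(int); m=np.zeros(f.shape[:2],bool); m[250:340,195:260]=(f[250:340,195:260].max(2)<50)
k=big(m);print("side lid bbox",k.min(0),k.max(0))
P=np.array([onz(c,u+0.0,.126) for u in k]); print("lid side fit",circ(P,.048))
up=k[k[:,1]<278]; print("upper",circ(np.array([onz(c,u,.126) for u in up]),.048))
f=t["frame"].astype(int); m=np.zeros(f.shape[:2],bool); m[185:240,210:270]=(f[185:240,210:270].max(2)<75)
k=big(m);print("top lid bbox",k.min(0),k.max(0))
P=np.array([onz(t,u,.126) for u in k]); print("lid top fit",circ(P,.048))
lf=k[k[:,0]<235]; print("left",circ(np.array([onz(t,u,.126) for u in lf]),.048))
# brush
for nm,uv in(("handle top side",(395.5,159.5)),):
    print(nm,onz(c,uv,.23))
f=c["frame"].astype(int);h=f[150:200,380:415]
print("top guess",onz(t,(380+340/6,180+258/6),.23))
# stand base corners (crop c3 px/6) and prong ends
for p in((300,410),(125,320),(100,302)): print("base",onz(t,(380+p[0]/6,180+p[1]/6),.012))
for p in((222,305),(268,325),(335,355),(297,122),(425,180)): print("prong",onz(t,(380+p[0]/6,180+p[1]/6),.155))
for p in((355,455),(205,490),(125,390)): print("sbase",onz(c,(340+p[0]/5,140+p[1]/5),.012))
for p in((235,250),(275,240),(303,250),(345,230),(167,180)): print("sprong",onz(c,(340+p[0]/5,140+p[1]/5),.155))
# board
for p in((482,260),(690,262),(688,470),(476,470)): print("board",onz(t,(190+p[0]/4,140+p[1]/4),.008))
# side board corners
for p in((289,269),(335,244),(373,270),(330,297)): print("sboard",onz(c,p,.008))
E
```

```text
side lid bbox [206 264] [247 293]
lid side fit (array([0.58407601, 0.27588504]), np.int64(101), 102, np.float64(0.0010365760557060062))
upper (array([0.58298348, 0.2779151 ]), np.int64(49), 49, np.float64(0.001376824000625857))
top lid bbox [220 196] [255 227]
lid top fit (array([0.58362729, 0.27054237]), np.int64(74), 93, np.float64(0.0016250154079998223))
left (array([0.58572054, 0.26956888]), np.int64(36), 41, np.float64(0.0013764407730799456))
handle top side [ 0.53124552 -0.25699735  0.23      ]
top guess [ 0.53435776 -0.26300505  0.23      ]
base [ 0.4717239  -0.28528532  0.012     ]
base [ 0.51894395 -0.19968326  0.012     ]
base [ 0.52826583 -0.18752193  0.012     ]
prong [ 0.51871083 -0.22392097  0.155     ]
prong [ 0.50901633 -0.24455926  0.155     ]
prong [ 0.4945096  -0.27458446  0.155     ]
prong [ 0.60146004 -0.26107666  0.155     ]
prong [ 0.57329523 -0.31854236  0.155     ]
sbase [ 0.46729875 -0.28028598  0.012     ]
sbase [ 0.50983797 -0.19430148  0.012     ]
sbase [ 0.60563323 -0.2388363   0.012     ]
sprong [ 0.52338279 -0.22021069  0.155     ]
sprong [ 0.51382429 -0.24323352  0.155     ]
sprong [ 0.49669707 -0.24530992  0.155     ]
sprong [ 0.49223825 -0.27772623  0.155     ]
sprong [ 0.59694678 -0.25337935  0.155     ]
board [0.61173748 0.06830993 0.008     ]
board [ 0.60595092 -0.08789167  0.008     ]
board [ 0.44990498 -0.08164829  0.008     ]
board [0.45422823 0.07695451 0.008     ]
sboard [0.60643574 0.07459012 0.008     ]
sboard [ 0.58971758 -0.08745116  0.008     ]
sboard [ 0.44330319 -0.07578581  0.008     ]
sboard [0.45737295 0.07499897 0.008     ]
```

```bash
cat > go.py <<'E'
# usage: go.py x y z [jawyaw_deg]  -> shift & turn in tool axes to reach TCP pose pointing down
import sys; from h import *
from bench import monitor
s=monitor.observe(); Rt=R.from_rotvec(s["tcp_rot"]); p=np.array(s["eef_pos"])
M=Rt.as_matrix()
yaw=np.degrees(np.arctan2(M[1,2],M[0,2]))
print("t",round(s["time"],2),"tcp",p.round(4),"jaw yaw",yaw.round(1),"xax",M[:,0].round(3),"F",s["force"].round(1),"gap",round(s["finger_gap"],4),"q",s["q"].round(2))
if len(sys.argv)>3:
    tgt=np.array(list(map(float,sys.argv[1:4])))
    yt=float(sys.argv[4]) if len(sys.argv)>4 else yaw
    x=np.array([0,0,-1.]); z=np.array([np.cos(np.radians(yt)),np.sin(np.radians(yt)),0]); T=np.c_[x,np.cross(z,x),z]
    w=(Rt.inv()*R.from_matrix(T)).as_rotvec()
    d=M.T@(tgt-p)
    n=max(np.linalg.norm(d)/.05,np.linalg.norm(w)/.15)
    print("shift",d.round(4),"turn",w.round(3),"rows",n.round(1))
E
python3 go.py .45 -.2 .35; python3 go.py .584 .273 .25
```

```text
t 0.3 tcp [ 0.2558 -0.5701  0.2311] jaw yaw -65.8 xax [-0.  0. -1.] F [-0.1 -0.2 -0. ] gap 0.0852 q [ 1.08  0.52 -0.04  1.6   0.02  1.02 -0.11]
shift [-0.1188  0.3287 -0.2582] turn [ 0. -0.  0.] rows 8.7
t 0.3 tcp [ 0.2558 -0.5701  0.2311] jaw yaw -65.8 xax [-0.  0. -1.] F [-0.1 -0.2 -0. ] gap 0.0852 q [ 1.08  0.52 -0.04  1.6   0.02  1.02 -0.11]
shift [-0.0187  0.6446 -0.6349] turn [ 0. -0.  0.] rows 18.1
```

Emit:
arm_command(
  targets=[0.085, -0.05, 0.0, 0.0, 0, 0, 0, 0.085, -0.08, 0.04, -0.03, 0, 0, 0, 0.085, -0.1, 0.08, -0.06, -0.14, 0, 0, 0.085, -0.11, 0.12, -0.09, -0.28, 0, 0, 0.085, -0.12, 0.16, -0.12, -0.42, 0, 0],
  grip_force=40,
)

```text
time: 0.8
eef_pos: [0.3467, -0.4054, 0.3493]
tcp_rot: [0.566, 1.495, -0.566]
force: [0.6, -1.3, 0.2]
finger_gap: 0.0851
```

```bash
python3 go.py .52 .1 .3 0
```

```text
t 0.8 tcp [ 0.3467 -0.4054  0.3493] jaw yaw -41.5 xax [ 0.    -0.001 -1.   ] F [ 0.6 -1.3  0.2] gap 0.0851 q [ 0.9   0.27 -0.18  1.67  0.05  1.2  -0.02]
shift [ 0.049   0.4935 -0.2048] turn [-0.724  0.001  0.001] rows 10.7
```

Emit:
arm_command(
  targets=[0.085, 0, 0.045, -0.02, -0.1, 0, 0, 0.085, 0, 0.09, -0.04, -0.2, 0, 0, 0.085, 0, 0.135, -0.055, -0.3, 0, 0, 0.085, 0, 0.18, -0.075, -0.4, 0, 0, 0.085, 0, 0.225, -0.095, -0.5, 0, 0],
)

```text
time: 1.3
eef_pos: [0.4247, -0.172, 0.3493]
tcp_rot: [0.172, 1.563, -0.173]
force: [0.7, -0.2, -0.0]
finger_gap: 0.0854
```

```bash
python3 go.py .584 .273 .24 0
```

```text
t 1.3 tcp [ 0.4247 -0.172   0.3493] jaw yaw -12.6 xax [ 0.001 -0.001 -1.   ] F [ 0.7 -0.2 -0. ] gap 0.0854 q [ 0.62  0.15 -0.42  1.84  0.07  1.17 -0.04]
shift [0.109  0.4691 0.0585] turn [-0.22   0.001  0.001] rows 9.7
```

Emit:
arm_command(
  targets=[0.085, 0, 0.049, 0.006, -0.1, 0, 0, 0.085, 0, 0.098, 0.012, -0.22, 0, 0, 0.085, 0.02, 0.145, 0.018, -0.22, 0, 0, 0.085, 0.04, 0.19, 0.024, -0.22, 0, 0, 0.085, 0.05, 0.237, 0.03, -0.22, 0, 0],
)

```text
time: 1.8
eef_pos: [0.5055, 0.054, 0.298]
tcp_rot: [-0.001, 1.571, -0.002]
force: [1.1, -0.1, 1.4]
finger_gap: 0.0851
```

```bash
python3 go.py .584 .273 .24 0
```

```text
t 1.8 tcp [0.5055 0.054  0.298 ] jaw yaw -0.0 xax [-0.    -0.002 -1.   ] F [ 1.1 -0.1  1.4] gap 0.0851 q [ 0.25  0.31 -0.59  1.8   0.19  1.1  -0.41]
shift [0.0576 0.2191 0.0784] turn [-0.    -0.     0.002] rows 4.8
```

Emit:
arm_command(
  targets=[0.085, 0, 0.045, 0.016, 0, 0, 0, 0.085, 0.01, 0.09, 0.032, 0, 0, 0, 0.085, 0.025, 0.135, 0.048, 0, 0, 0, 0.085, 0.04, 0.18, 0.064, 0, 0, 0, 0.085, 0.057, 0.219, 0.0784, 0, 0, 0],
)

```text
time: 2.3
eef_pos: [0.5844, 0.2753, 0.24]
tcp_rot: [-0.001, 1.571, -0.001]
force: [0.6, -1.7, 1.0]
finger_gap: 0.0847
```

```bash
python3 go.py .584 .273 .19 0; python3 - <<'E'
from h import *
c=cam("side");t=cam("top")
crop(c,160,170,300,340,3,"pics/d1.png");crop(t,190,150,310,270,5,"pics/d2.png")
print(proj(c,[[.584,.273,.24],[.584,.273,.161],[.584,.273,.126]]))
E
```

```text
t 2.3 tcp [0.5844 0.2753 0.24  ] jaw yaw -0.0 xax [ 0.    -0.001 -1.   ] F [ 0.6 -1.7  1. ] gap 0.0847 q [-0.16  0.6  -0.58  1.51  0.35  1.14 -0.81]
shift [ 0.05   -0.0023 -0.0004] turn [-0.     0.     0.001] rows 1.0
[[220.6540888  236.80923246]
 [225.79599186 265.46976259]
 [227.91530767 277.28264856]]
```

View pics/d1.png

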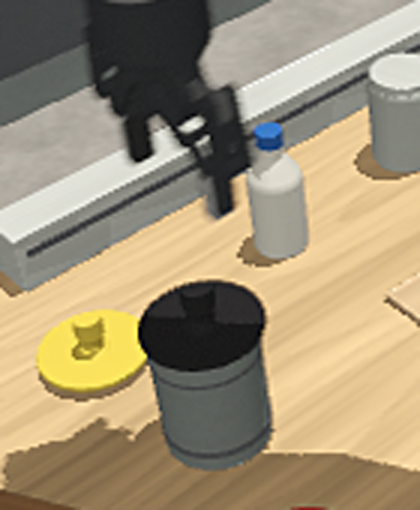

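View pics/d2.png

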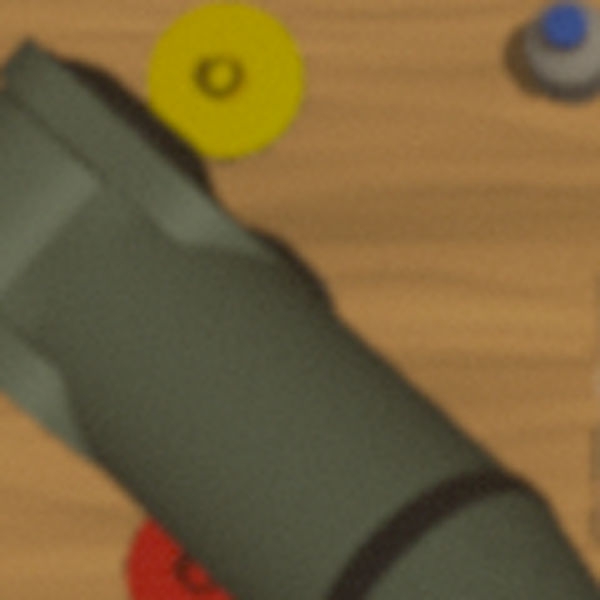

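The tips straddle the predicted line: their midpoint is at side (220,232), which is what TCP z 0.24 predicts. The knob top is at (226,266), against a predicted (225.8,265.5). Descending.

Emit:
arm_command(
  targets=[0.085, 0.03, -0.002, 0, 0, 0, 0, 0.085, 0.06, -0.002, 0, 0, 0, 0, 0.085, 0.085, -0.002, 0, 0, 0, 0, 0.085, 0.103, -0.002, 0, 0, 0, 0, 0.085, 0.104, -0.002, 0, 0, 0, 0],
)

```text
time: 2.9
eef_pos: [0.5814, 0.2751, 0.1314]
tcp_rot: [-0.005, 1.578, 0.002]
force: [-0.7, -0.6, 0.7]
finger_gap: 0.0853
```

Emit:
arm_command(
  targets=[0.04, 0, 0, 0, 0, 0, 0, 0.04, 0, 0, 0, 0, 0, 0, 0.02, 0, 0, 0, 0, 0, 0, 0.02, 0, 0, 0, 0, 0, 0, 0.02, 0, 0, 0, 0, 0, 0],
)

```text
time: 3.4
eef_pos: [0.5825, 0.2753, 0.1325]
tcp_rot: [-0.004, 1.575, 0.003]
force: [4.2, 0.6, 4.5]
finger_gap: 0.024
```

```bash
python3 go.py; python3 - <<'E'
from h import *
c=cam("side")
crop(c,160,170,300,340,3,"pics/e1.png")
E
```

```text
t 3.4 tcp [0.5825 0.2753 0.1325] jaw yaw 0.3 xax [-0.005 -0.001 -1.   ] F [4.2 0.6 4.5] gap 0.024 q [-0.19  0.71 -0.54  1.61  0.42  0.95 -0.87]
```

View pics/e1.png

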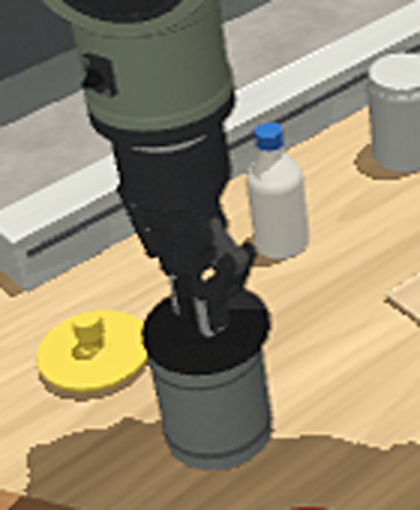

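The fingers have closed on the knob (gap 24 mm, knob 25 mm), so I'll lift.

Emit:
arm_command(
  targets=[0.015, -0.01, 0, 0, 0, 0, 0, 0.015, -0.025, 0, 0, 0, 0, 0, 0.015, -0.045, 0, 0, 0, 0, 0, 0.015, -0.07, 0, 0, 0, 0, 0, 0.015, -0.08, 0, 0, 0, 0, 0],
  grip_force=50,
)

```text
time: 3.95
eef_pos: [0.5832, 0.276, 0.2156]
tcp_rot: [-0.003, 1.573, 0.004]
force: [-0.6, 1.0, -2.8]
finger_gap: 0.0235
```

```bash
python3 go.py .529 -.004 .18 0; python3 - <<'E'
from h import *
c=cam("side")
crop(c,160,170,300,340,3,"pics/f1.png")
E
```

```text
t 3.95 tcp [0.5832 0.276  0.2156] jaw yaw 0.3 xax [-0.002  0.    -1.   ] F [-0.6  1.  -2.8] gap 0.0235 q [-0.17  0.62 -0.57  1.54  0.36  1.09 -0.82]
shift [ 0.0356 -0.2797 -0.0554] turn [ 0.005 -0.002 -0.   ] rows 5.7
```

View pics/f1.png

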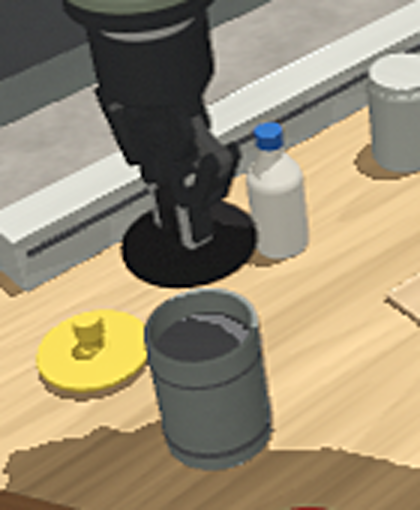

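The lid is off and held level, and the pot is still upright with its rim visible (crop ellipse centre about (202,322)). Carrying the lid to the board.

Emit:
arm_command(
  targets=[0.015, 0, -0.03, -0.006, 0, 0, 0, 0.015, 0, -0.07, -0.014, 0, 0, 0, 0.015, 0, -0.115, -0.022, 0, 0, 0, 0.015, 0, -0.16, -0.031, 0, 0, 0, 0.015, 0.01, -0.205, -0.04, 0, 0, 0],
)

```text
time: 4.5
eef_pos: [0.544, 0.0692, 0.2062]
tcp_rot: [-0.003, 1.571, 0.004]
force: [1.6, -0.6, -2.9]
finger_gap: 0.0238
```

Emit:
arm_command(
  targets=[0.015, 0.005, -0.04, -0.008, 0, 0, 0, 0.015, 0.015, -0.062, -0.012, 0, 0, 0, 0.015, 0.025, -0.075, -0.015, 0, 0, 0, 0.015, 0.03, -0.075, -0.015, 0, 0, 0, 0.015, 0.035, -0.075, -0.015, 0, 0, 0],
)

```text
time: 5.0
eef_pos: [0.5293, -0.0046, 0.1707]
tcp_rot: [-0.003, 1.572, 0.005]
force: [0.0, 0.4, -1.6]
finger_gap: 0.0235
```

```bash
python3 go.py .529 -.004 .055 0; python3 - <<'E'
from h import *
c=cam("side");t=cam("top")
crop(c,190,130,400,330,3,"pics/g1.png");crop(t,190,150,310,270,5,"pics/g2.png")
np.savez("v1.npz",s=c["frame"],t=t["frame"])
E
```

```text
t 5.0 tcp [ 0.5293 -0.0046  0.1707] jaw yaw 0.3 xax [-0.001  0.001 -1.   ] F [ 0.   0.4 -1.6] gap 0.0235 q [ 0.31  0.5  -0.56  1.89  0.34  0.85 -0.42]
shift [ 0.1157  0.0004 -0.0002] turn [ 0.005 -0.001 -0.001] rows 2.3
```

View pics/g1.png

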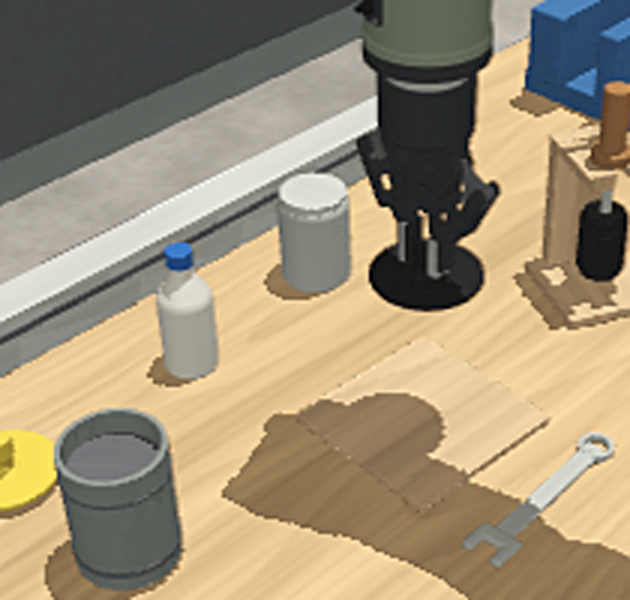

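View pics/g2.png

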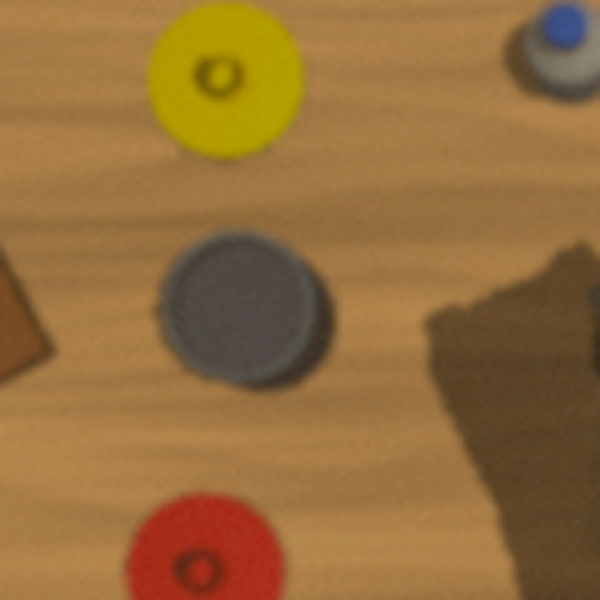

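Emit:
arm_command(
  targets=[0.015, 0.03, 0, 0, 0, 0, 0, 0.015, 0.065, 0, 0, 0, 0, 0, 0.015, 0.1, 0, 0, 0, 0, 0, 0.015, 0.12, 0, 0, 0, 0, 0, 0.015, 0.13, 0, 0, 0, 0, 0],
)

```text
time: 5.6
eef_pos: [0.5286, -0.0026, 0.039]
tcp_rot: [-0.005, 1.574, 0.008]
force: [-0.3, 0.0, -1.9]
finger_gap: 0.0236
```

```bash
python3 go.py; python3 - <<'E'
from h import *
c=cam("side");t=cam("top")
print(onz(t,(238,211),.12),onz(c,(227.6,278.8),.12))
E
```

```text
t 5.6 tcp [ 0.5286 -0.0026  0.039 ] jaw yaw 0.5 xax [-0.003  0.002 -1.   ] F [-0.3  0.  -1.9] gap 0.0236 q [ 0.22  0.7  -0.44  1.97  0.51  0.59 -0.56]
[0.58963035 0.26979875 0.12      ] [0.58629025 0.27313351 0.12      ]
```

Emit:
arm_command(
  targets=[0.015, 0.004, 0, 0, 0, 0, 0, 0.015, 0.008, 0, 0, 0, 0, 0, 0.015, 0.01, 0, 0, 0, 0, 0, 0.015, 0.011, 0, 0, 0, 0, 0, 0.015, 0.012, 0, 0, 0, 0, 0],
)

```text
time: 6.2
eef_pos: [0.5292, -0.003, 0.0283]
tcp_rot: [-0.005, 1.572, 0.008]
force: [-1.1, 0.8, 15.4]
finger_gap: 0.0234
```

```bash
python3 go.py; python3 - <<'E'
from h import *
c=cam("side")
crop(c,260,200,400,320,5,"pics/i1.png")
E
```

```text
t 6.2 tcp [ 0.5292 -0.003   0.0283] jaw yaw 0.4 xax [-0.002  0.002 -1.   ] F [-1.1  0.8 15.4] gap 0.0234 q [ 0.21  0.71 -0.43  1.97  0.52  0.57 -0.57]
```

View pics/i1.png

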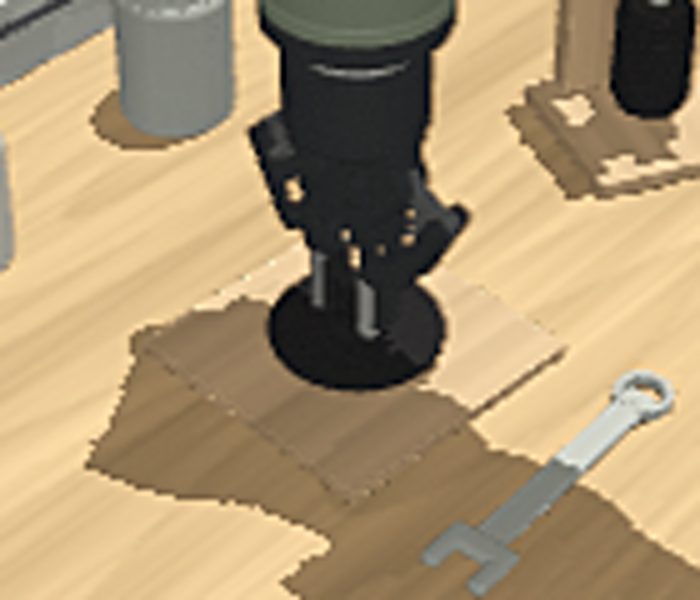

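The lid sits on the board: contact force is 15 N and TCP z is 0.0283, as expected. Releasing.

Emit:
arm_command(
  targets=[0.03, 0, 0, 0, 0, 0, 0, 0.05, 0, 0, 0, 0, 0, 0, 0.07, 0, 0, 0, 0, 0, 0, 0.07, 0, 0, 0, 0, 0, 0, 0.07, 0, 0, 0, 0, 0, 0],
)

```text
time: 6.75
eef_pos: [0.5291, -0.003, 0.0283]
tcp_rot: [-0.005, 1.573, 0.007]
force: [0.2, -0.5, 0.7]
finger_gap: 0.0699
```

Emit:
arm_command(
  targets=[0.07, -0.03, 0, 0, 0, 0, 0, 0.07, -0.07, 0, 0, 0, 0, 0, 0.07, -0.12, 0, 0, 0, 0, 0, 0.08, -0.17, 0, 0, 0, 0, 0, 0.08, -0.22, 0, 0, 0, 0, 0],
)

```text
time: 7.25
eef_pos: [0.529, -0.0032, 0.2504]
tcp_rot: [-0.005, 1.573, 0.008]
force: [2.0, -0.4, -0.5]
finger_gap: 0.08
```

```bash
python3 go.py .533 -.261 .26 -27; python3 - <<'E'
from h import *
from bench import monitor
c=cam("side");t=cam("top")
a=cv2.resize(c["frame"][200:320,260:400],None,fx=4,fy=4,interpolation=cv2.INTER_CUBIC)
cv2.imwrite("pics/j1.png",a[:,:,::-1])
crop(t,380,180,470,270,6,"pics/j2.png"); crop(c,340,140,440,250,5,"pics/j3.png")
f=c["frame"]; 
# brush handle: orange-brown mask in side
hsv=cv2.cvtColor(f,cv2.COLOR_RGB2HSV); roi=np.zeros(f.shape[:2],bool); roi[150:200,380:415]=1
m=roi&(hsv[...,0]<14)&(hsv[...,1]>110)
ys,xs=np.where(m); 
for y in range(ys.min(),ys.max()+1): 
    r=xs[ys==y]; 
    if len(r): print(y,r.min(),r.max(),end="; ")
f=t["frame"];hsv=cv2.cvtColor(f,cv2.COLOR_RGB2HSV);print()
roi=np.zeros(f.shape[:2],bool); roi[205:245,420:450]=1
m=roi&(f[...,0].astype(int)-f[...,2]>70)&(hsv[...,0]<13)
ys,xs=np.where(m); print(xs.min(),xs.max(),ys.min(),ys.max(),len(xs),xs.mean(),ys.mean())
E
```

```text
t 7.25 tcp [ 0.529  -0.0032  0.2504] jaw yaw 0.5 xax [-0.002  0.002 -1.   ] F [ 2.  -0.4 -0.5] gap 0.08 q [ 0.36  0.4  -0.61  1.81  0.26  1.02 -0.35]
shift [-0.0101 -0.2578  0.0018] turn [ 0.479 -0.002 -0.001] rows 5.2
157 395 396; 159 400 400; 160 400 400; 161 400 400; 162 391 400; 164 399 399; 165 399 399; 167 399 399; 168 399 399; 170 392 399; 173 398 398; 174 390 390; 176 390 397; 177 397 397; 178 390 398; 179 390 396; 180 390 397; 181 387 387; 182 387 387; 183 387 399; 184 395 395; 185 391 397; Traceback (most recent call last):
  File "<stdin>", line 18, in <module>
    return umr_minimum(a, axis, None, out, keepdims, initial, where)
ValueError: zero-size array to reduction operation minimum which has no identity
```

View pics/j1.png

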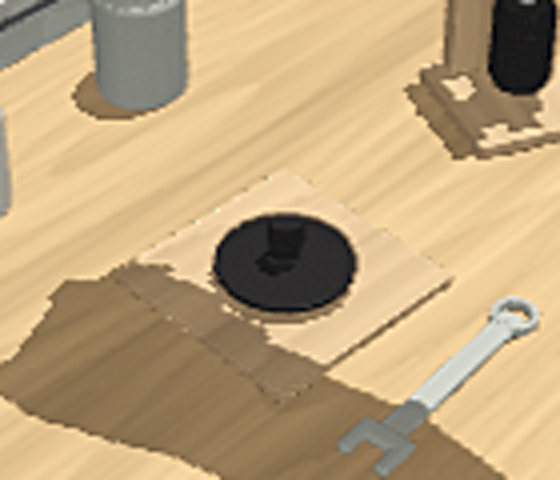

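View pics/j2.png

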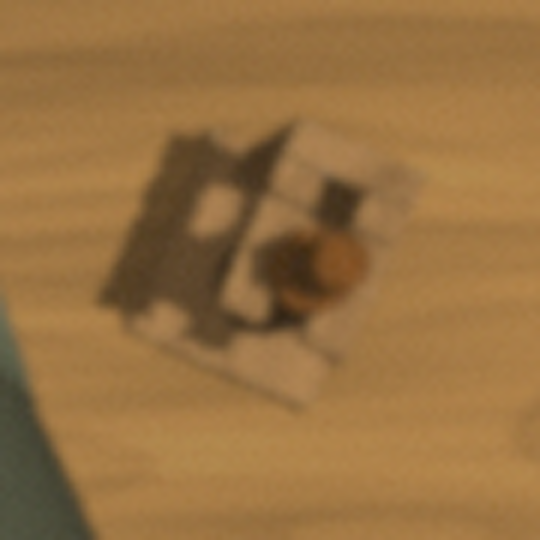

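View pics/j3.png

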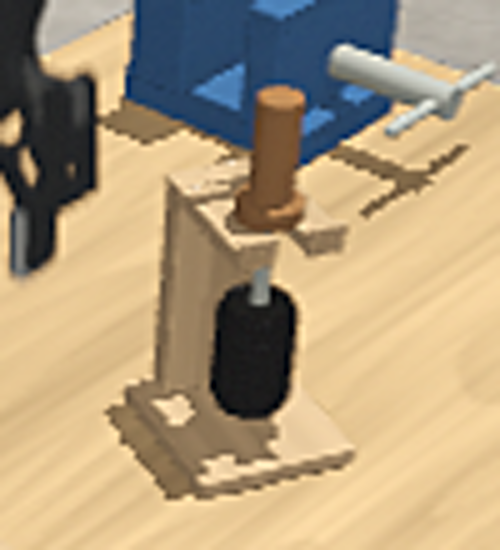

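The lid lies flat, knob up, mid-board. Moving above the brush handle.

Emit:
arm_command(
  targets=[0.085, -0.02, -0.045, 0, 0.1, 0, 0, 0.085, -0.03, -0.09, 0, 0.2, 0, 0, 0.085, -0.03, -0.14, 0, 0.3, 0, 0, 0.085, -0.03, -0.19, 0.002, 0.4, 0, 0, 0.085, -0.03, -0.23, 0.003, 0.48, 0, 0],
)

```text
time: 7.85
eef_pos: [0.5358, -0.236, 0.2841]
tcp_rot: [0.376, 1.531, -0.373]
force: [0.5, -0.3, -0.5]
finger_gap: 0.0848
```

Emit:
arm_command(
  targets=[0.085, 0, -0.02, 0.014, 0, 0, 0, 0.085, 0, -0.022, 0.016, 0, 0, 0, 0.085, 0, -0.022, 0.016, 0, 0, 0],
)

```text
time: 8.15
eef_pos: [0.5398, -0.2632, 0.2837]
tcp_rot: [0.377, 1.532, -0.373]
force: [0.4, 0.4, 0.9]
finger_gap: 0.0849
```

```bash
python3 go.py .534 -.260 .186 -27; python3 - <<'E'
from h import *
c=cam("side");t=cam("top")
crop(c,340,80,460,250,3.5,"pics/k1.png");
print(proj(c,[[.534,-.26,.29],[.534,-.26,.23]]))
E
```

```text
t 8.15 tcp [ 0.5398 -0.2632  0.2837] jaw yaw -27.4 xax [ 0.007  0.001 -1.   ] F [0.4 0.4 0.9] gap 0.0849 q [ 0.65  0.46 -0.43  1.59  0.2   1.13 -0.3 ]
shift [ 0.0977 -0.0002 -0.0071] turn [-0.008  0.005 -0.004] rows 2.0
[[397.56394731 137.98498269]
 [395.34082215 158.76621834]]
```

View pics/k1.png

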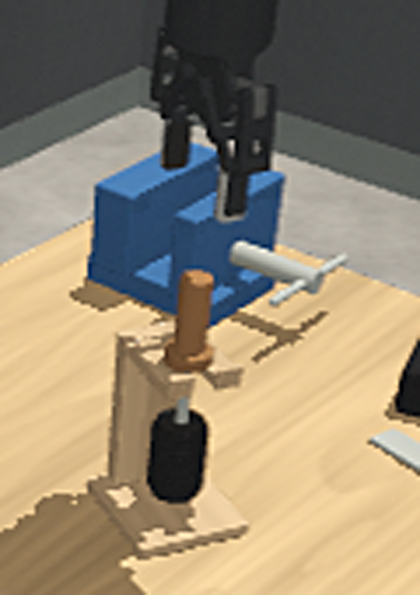

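Emit:
arm_command(
  targets=[0.085, 0.02, 0, -0.007, 0, 0.005, -0.004, 0.085, 0.045, 0, -0.007, 0, 0.005, -0.004, 0.085, 0.075, 0, -0.007, 0, 0.005, -0.004, 0.085, 0.096, 0, -0.007, 0, 0.005, -0.004, 0.085, 0.098, 0, -0.007, 0, 0.005, -0.004],
)

```text
time: 8.75
eef_pos: [0.5336, -0.2568, 0.184]
tcp_rot: [0.373, 1.541, -0.372]
force: [0.1, 0.7, 0.4]
finger_gap: 0.0848
```

```bash
python3 go.py .534 -.260 .186 -27; python3 - <<'E'
from h import *
c=cam("side");t=cam("top")
crop(c,340,80,460,250,3.5,"pics/l1.png");
E
```

```text
t 8.75 tcp [ 0.5336 -0.2568  0.184 ] jaw yaw -27.2 xax [-0.002  0.001 -1.   ] F [0.1 0.7 0.4] gap 0.0848 q [ 0.63  0.55 -0.4   1.72  0.26  0.93 -0.35]
shift [-0.002  -0.0027  0.0018] turn [-0.004 -0.003 -0.   ] rows 0.1
```

View pics/l1.png

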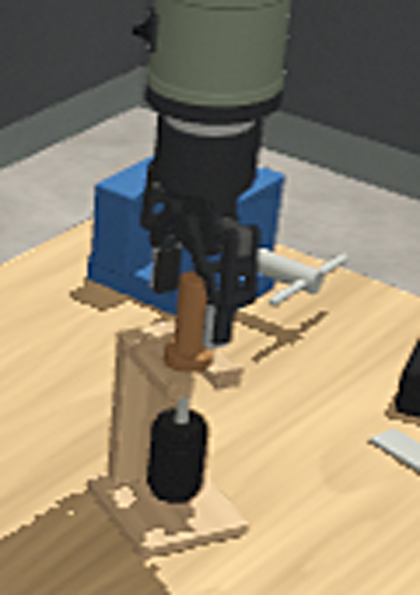

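The handle is centred between the fingers (tip midpoint about (193,318), handle at about (190,320)). Closing gently.

Emit:
arm_command(
  targets=[0.06, -0.002, -0.002, 0, 0, 0, 0, 0.04, -0.002, -0.002, 0, 0, 0, 0, 0.03, -0.002, -0.002, 0, 0, 0, 0, 0.02, -0.002, -0.002, 0, 0, 0, 0, 0.015, -0.002, -0.002, 0, 0, 0, 0],
  grip_force=30,
)

```text
time: 9.35
eef_pos: [0.5341, -0.2595, 0.1889]
tcp_rot: [0.373, 1.537, -0.373]
force: [0.0, -0.4, 4.5]
finger_gap: 0.0252
```

Emit:
arm_command(
  targets=[0.015, 0, 0, 0, 0, 0, 0, 0.015, 0, 0, 0, 0, 0, 0, 0.015, -0.003, 0, 0, 0, 0, 0, 0.015, -0.008, 0, 0, 0, 0, 0, 0.015, -0.011, 0, 0, 0, 0, 0],
  grip_force=50,
)

```text
time: 9.85
eef_pos: [0.5342, -0.2595, 0.2004]
tcp_rot: [0.373, 1.537, -0.373]
force: [0.4, -0.2, -0.6]
finger_gap: 0.0251
```

```bash
python3 go.py; python3 - <<'E'
from h import *
c=cam("side");t=cam("top")
crop(c,340,80,460,250,3.5,"pics/m1.png");
E
```

```text
t 9.85 tcp [ 0.5342 -0.2595  0.2004] jaw yaw -27.2 xax [ 0.001 -0.    -1.   ] F [ 0.4 -0.2 -0.6] gap 0.0251 q [ 0.64  0.53 -0.41  1.7   0.25  0.96 -0.34]
```

View pics/m1.png

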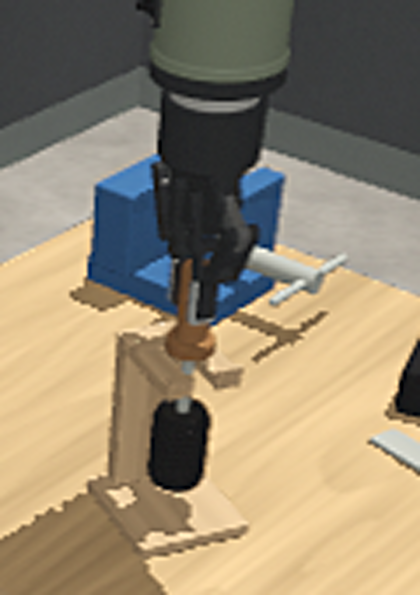

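Lifted about 11 mm, upright, collar above the ridges. Drawing it out along the stand's -x, which is tool -z.

Emit:
arm_command(
  targets=[0.015, 0, 0, -0.012, 0, 0, 0, 0.015, 0, 0, -0.027, 0, 0, 0, 0.015, 0, 0, -0.045, 0, 0, 0, 0.015, 0, 0, -0.065, 0, 0, 0, 0.015, 0, 0, -0.08, 0, 0, 0],
)

```text
time: 10.45
eef_pos: [0.4621, -0.2225, 0.2003]
tcp_rot: [0.372, 1.537, -0.373]
force: [-0.3, 0.3, -1.5]
finger_gap: 0.0254
```

```bash
python3 go.py .45 -.15 .36 -27; python3 - <<'E'
from h import *
c=cam("side");t=cam("top")
crop(c,340,80,480,260,3,"pics/n1.png");crop(t,370,170,480,280,5,"pics/n2.png")
E
```

```text
t 10.45 tcp [ 0.4621 -0.2225  0.2003] jaw yaw -27.2 xax [ 0.002 -0.001 -1.   ] F [-0.3  0.3 -1.5] gap 0.0254 q [ 0.67  0.41 -0.43  1.91  0.22  0.87 -0.35]
shift [-0.1598  0.0589 -0.0437] turn [-0.004  0.002 -0.   ] rows 3.5
```

View pics/n1.png

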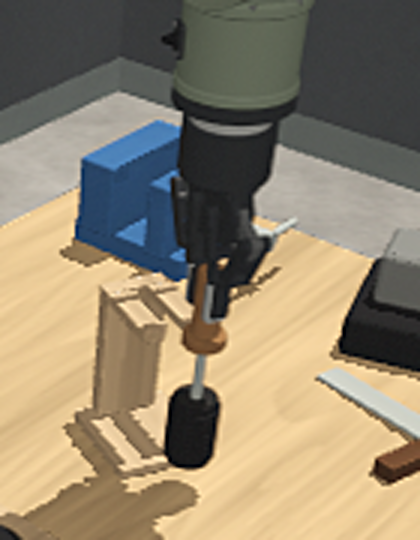

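View pics/n2.png

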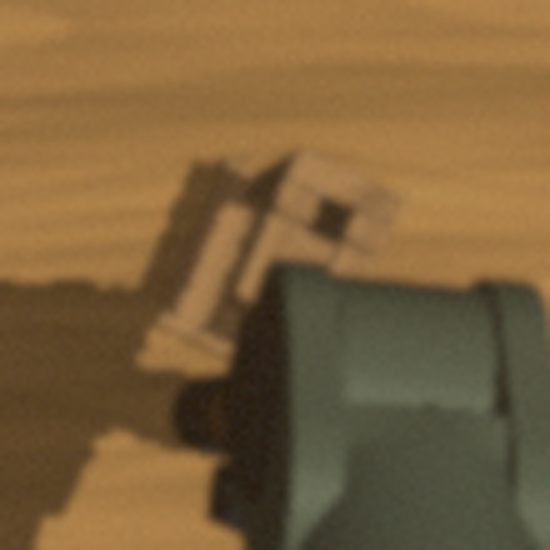

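The brush is out with no side force and the stand's slot is free. Raising, then carrying it over to the pot.

Emit:
arm_command(
  targets=[0.015, -0.03, 0, 0, 0, 0, 0, 0.015, -0.065, 0, 0, 0, 0, 0, 0.015, -0.1, 0, 0, 0, 0, 0, 0.015, -0.13, 0.02, 0, 0, 0, 0, 0.015, -0.145, 0.05, 0, 0, 0, 0],
)

```text
time: 11.05
eef_pos: [0.4853, -0.1789, 0.3481]
tcp_rot: [0.374, 1.534, -0.376]
force: [2.1, -0.3, -2.4]
finger_gap: 0.0249
```

```bash
python3 go.py .588 .2715 .345 -27
```

```text
t 11.05 tcp [ 0.4853 -0.1789  0.3481] jaw yaw -27.4 xax [ 0.004 -0.003 -1.   ] F [ 2.1 -0.3 -2.4] gap 0.0249 q [ 0.63  0.26 -0.49  1.71  0.13  1.2  -0.37]
shift [ 0.0024  0.4472 -0.1162] turn [-0.007  0.005  0.   ] rows 9.2
```

Emit:
arm_command(
  targets=[0.015, 0, 0.04, -0.01, 0, 0.005, 0, 0.015, 0, 0.08, -0.02, 0, 0.005, 0, 0.015, 0, 0.12, -0.031, 0, 0.005, 0, 0.015, 0, 0.165, -0.043, 0, 0.005, 0, 0.015, 0, 0.21, -0.055, 0, 0.005, 0],
)

```text
time: 11.55
eef_pos: [0.5337, 0.0344, 0.348]
tcp_rot: [0.376, 1.538, -0.376]
force: [0.7, -0.6, -1.8]
finger_gap: 0.0252
```

```bash
python3 go.py .588 .2715 .345 -27
```

```text
t 11.55 tcp [0.5337 0.0344 0.348 ] jaw yaw -27.5 xax [ 0. -0. -1.] F [ 0.7 -0.6 -1.8] gap 0.0252 q [ 0.28  0.31 -0.59  1.66  0.18  1.23 -0.83]
shift [ 0.003   0.2354 -0.0611] turn [-0.008  0.     0.   ] rows 4.9
```

Emit:
arm_command(
  targets=[0.015, 0, 0.045, -0.012, 0, 0, 0, 0.015, 0, 0.09, -0.024, 0, 0, 0, 0.015, 0, 0.135, -0.036, 0, 0, 0, 0.015, 0, 0.185, -0.048, 0, 0, 0, 0.015, 0, 0.235, -0.061, 0, 0, 0],
)

```text
time: 12.05
eef_pos: [0.588, 0.2699, 0.3479]
tcp_rot: [0.376, 1.537, -0.377]
force: [0.7, -1.0, -0.7]
finger_gap: 0.0249
```

Emit:
arm_command(
  targets=[0.015, 0, 0, 0, 0, 0, 0],
)

```text
time: 12.15
eef_pos: [0.587, 0.277, 0.3468]
tcp_rot: [0.373, 1.541, -0.369]
force: [-0.6, -0.7, -2.5]
finger_gap: 0.0247
```

```bash
python3 go.py .588 .2715 .3 -27; python3 - <<'E'
from h import *
c=cam("side");t=cam("top")
crop(c,150,110,330,340,2.6,"pics/o1.png");crop(t,170,140,310,260,5,"pics/o2.png")
print(proj(c,[[.588,.2715,.186],[.588,.2715,.256],[.588,.2715,.12]]))
E
```

```text
t 12.15 tcp [0.587  0.277  0.3468] jaw yaw -27.1 xax [-0.002  0.003 -1.   ] F [-0.6 -0.7 -2.5] gap 0.0247 q [-0.15  0.53 -0.62  1.35  0.3   1.35 -1.24]
shift [ 0.0468 -0.0045  0.0035] turn [-0.002 -0.003 -0.002] rows 0.9
[[223.67156913 255.55078081]
 [218.98373534 229.51025563]
 [227.72653654 278.07578613]]
```

View pics/o1.png

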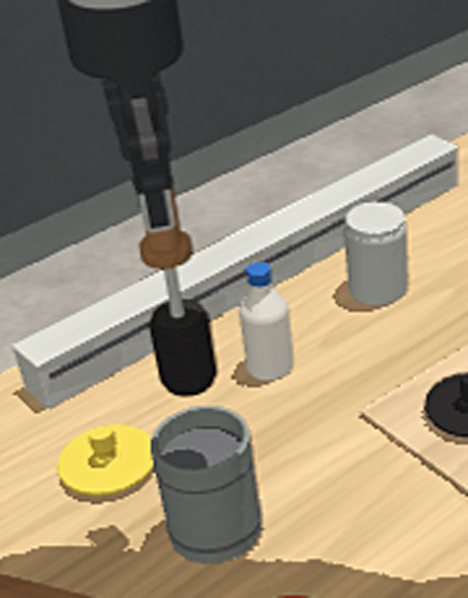

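View pics/o2.png

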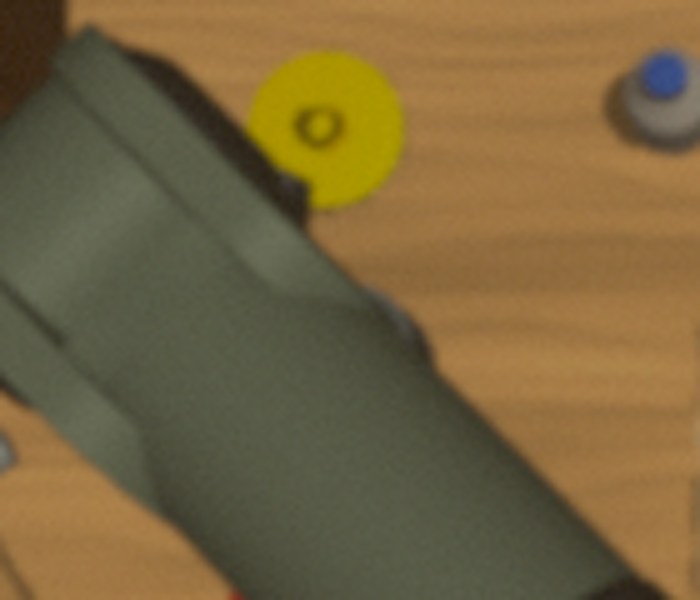

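The bristles are above the pot: their bottom centre is at side (221.6,254.7), and the rim centre at (226.6,278.5) fits x 0.588, y 0.272. I'll correct y by -4.5 mm and descend to just inside the rim.

Emit:
arm_command(
  targets=[0.015, 0, -0.0045, 0.003, 0, -0.003, -0.002, 0.015, 0.015, -0.0045, 0.003, 0, -0.003, -0.002, 0.015, 0.04, -0.0045, 0.003, 0, -0.003, -0.002, 0.015, 0.06, -0.0045, 0.003, 0, -0.003, -0.002, 0.015, 0.075, -0.0045, 0.003, 0, -0.003, -0.002],
)

```text
time: 12.75
eef_pos: [0.5888, 0.2639, 0.2711]
tcp_rot: [0.373, 1.536, -0.379]
force: [0.5, -0.8, -2.0]
finger_gap: 0.0249
```

Emit:
arm_command(
  targets=[0.015, 0, 0, 0, 0, 0, 0],
)

```text
time: 12.85
eef_pos: [0.5886, 0.2625, 0.2697]
tcp_rot: [0.373, 1.537, -0.382]
force: [-0.2, 1.1, -2.3]
finger_gap: 0.0248
```

```bash
python3 go.py .588 .2725 .175 -27; python3 - <<'E'
from h import *
c=cam("side")
crop(c,150,110,330,340,2.6,"pics/p1.png")
E
```

```text
t 12.85 tcp [0.5886 0.2625 0.2697] jaw yaw -27.6 xax [-0.001 -0.005 -1.   ] F [-0.2  1.1 -2.3] gap 0.0248 q [-0.13  0.58 -0.6   1.48  0.34  1.2  -1.26]
shift [ 0.0947  0.0091 -0.0054] turn [-0.01   0.002  0.005] rows 1.9
```

View pics/p1.png

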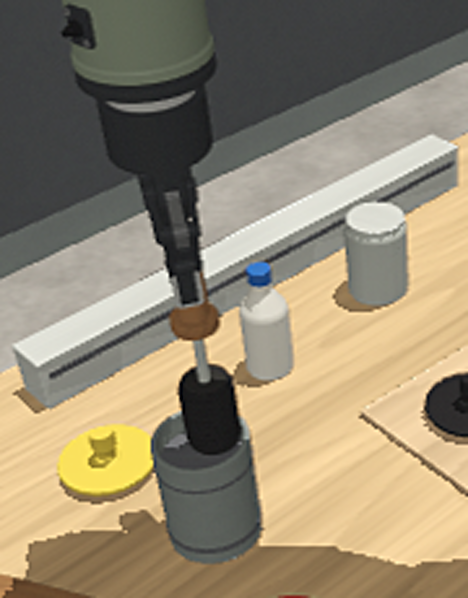

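Emit:
arm_command(
  targets=[0.015, 0, 0.004, -0.002, -0.005, 0.002, 0.005, 0.015, 0, 0.009, -0.005, -0.01, 0.002, 0.005, 0.015, 0, 0.009, -0.005, -0.01, 0.002, 0.005, 0.015, 0, 0.009, -0.005, -0.01, 0.002, 0.005, 0.015, 0, 0.009, -0.005, -0.01, 0.002, 0.005],
)

```text
time: 13.4
eef_pos: [0.5888, 0.2729, 0.271]
tcp_rot: [0.37, 1.538, -0.369]
force: [-0.9, -0.4, -1.3]
finger_gap: 0.025
```

```bash
python3 go.py .588 .2725 .175 -27; python3 - <<'E'
from h import *
c=cam("side")
crop(c,150,110,330,340,2.6,"pics/p2.png")
E
python3 go.py .588 .2725 .175 -27
```

```text
t 13.4 tcp [0.5888 0.2729 0.271 ] jaw yaw -27.0 xax [ 0.001  0.    -1.   ] F [-0.9 -0.4 -1.3] gap 0.025 q [-0.15  0.58 -0.6   1.46  0.34  1.2  -1.27]
shift [ 0.096  -0.0008 -0.0006] turn [-0.     0.001 -0.001] rows 1.9
t 13.45 tcp [0.5888 0.2728 0.2709] jaw yaw -27.0 xax [ 0.001  0.    -1.   ] F [ 0.4  0.4 -1.8] gap 0.0251 q [-0.15  0.58 -0.6   1.46  0.34  1.2  -1.27]
shift [ 0.0959 -0.0007 -0.0007] turn [-0.     0.001 -0.001] rows 1.9
```

View pics/p2.png

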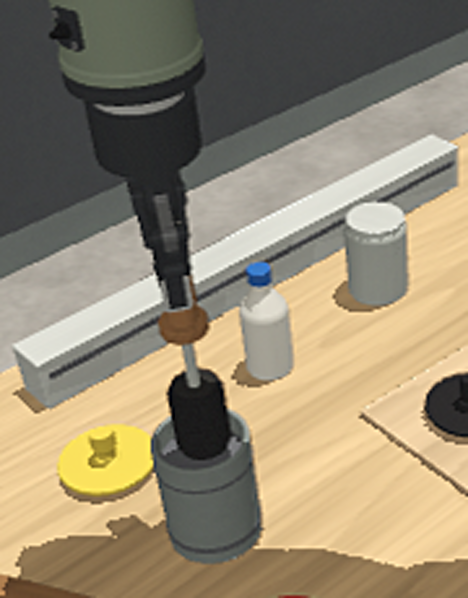

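The brush is centred in the mouth and settled. First stroke down.

Emit:
arm_command(
  targets=[0.015, 0.02, 0, 0, 0, 0, 0, 0.015, 0.045, 0, 0, 0, 0, 0, 0.015, 0.07, 0, 0, 0, 0, 0, 0.015, 0.088, 0, 0, 0, 0, 0, 0.015, 0.095, 0, 0, 0, 0, 0],
)

```text
time: 13.95
eef_pos: [0.5884, 0.2723, 0.1742]
tcp_rot: [0.369, 1.54, -0.371]
force: [-0.5, 0.7, -1.5]
finger_gap: 0.0249
```

Emit:
arm_command(
  targets=[0.015, 0, 0, 0, 0, 0, 0, 0.015, 0, 0, 0, 0, 0, 0],
)

```text
time: 14.15
eef_pos: [0.5886, 0.2725, 0.1749]
tcp_rot: [0.37, 1.539, -0.37]
force: [0.3, -0.9, -1.6]
finger_gap: 0.0251
```

```bash
python3 go.py .588 .2725 .171 -27
```

```text
t 14.15 tcp [0.5886 0.2725 0.1749] jaw yaw -27.0 xax [-0. -0. -1.] F [ 0.3 -0.9 -1.6] gap 0.0251 q [-0.16  0.67 -0.57  1.56  0.4   1.02 -1.32]
shift [ 0.0039 -0.0003 -0.0005] turn [-0.001 -0.     0.   ] rows 0.1
```

Emit:
arm_command(
  targets=[0.015, 0.003, 0, 0, 0, 0, 0, 0.015, 0.005, 0, 0, 0, 0, 0, 0.015, 0.007, 0, 0, 0, 0, 0],
)

```text
time: 14.45
eef_pos: [0.5888, 0.2725, 0.1681]
tcp_rot: [0.37, 1.539, -0.37]
force: [-0.6, 0.3, -1.6]
finger_gap: 0.0248
```

Emit:
arm_command(
  targets=[0.015, 0.002, 0, 0, 0, 0, 0, 0.015, 0.003, 0, 0, 0, 0, 0],
)

```text
time: 14.65
eef_pos: [0.5888, 0.2725, 0.1651]
tcp_rot: [0.37, 1.539, -0.37]
force: [0.4, 0.1, 10.3]
finger_gap: 0.0248
```

```bash
python3 go.py
```

```text
t 14.65 tcp [0.5888 0.2725 0.1651] jaw yaw -27.0 xax [ 0. -0. -1.] F [ 0.4  0.1 10.3] gap 0.0248 q [-0.17  0.68 -0.57  1.57  0.41  1.01 -1.32]
```

The floor is touched at TCP z 0.165, as computed, with a gentle 10 N. Stroke up.

Emit:
arm_command(
  targets=[0.015, -0.015, 0, 0, 0, 0, 0, 0.015, -0.04, 0, 0, 0, 0, 0, 0.015, -0.065, 0, 0, 0, 0, 0, 0.015, -0.075, 0, 0, 0, 0, 0, 0.015, -0.075, 0, 0, 0, 0, 0],
)

```text
time: 15.15
eef_pos: [0.5893, 0.2728, 0.2418]
tcp_rot: [0.371, 1.537, -0.369]
force: [-0.1, -0.4, -2.4]
finger_gap: 0.0248
```

Emit:
arm_command(
  targets=[0.015, 0.015, 0, 0, 0, 0, 0, 0.015, 0.04, 0, 0, 0, 0, 0, 0.015, 0.06, 0, 0, 0, 0, 0, 0.015, 0.07, 0, 0, 0, 0, 0, 0.015, 0.071, 0, 0, 0, 0, 0],
)

```text
time: 15.65
eef_pos: [0.5885, 0.2724, 0.1683]
tcp_rot: [0.369, 1.539, -0.37]
force: [0.2, 0.7, -0.5]
finger_gap: 0.025
```

Emit:
arm_command(
  targets=[0.015, 0, 0, 0, 0, 0, 0, 0.015, -0.02, 0, 0, 0, 0, 0, 0.015, -0.045, 0, 0, 0, 0, 0, 0.015, -0.071, 0, 0, 0, 0, 0, 0.015, -0.073, 0, 0, 0, 0, 0],
)

```text
time: 16.15
eef_pos: [0.5897, 0.2734, 0.2454]
tcp_rot: [0.372, 1.535, -0.367]
force: [0.2, 0.8, -1.1]
finger_gap: 0.0247
```

Emit:
arm_command(
  targets=[0.015, 0.0, 0, 0, 0, 0, 0, 0.015, 0.02, 0, 0, 0, 0, 0, 0.015, 0.045, 0, 0, 0, 0, 0, 0.015, 0.066, 0, 0, 0, 0, 0, 0.015, 0.072, 0, 0, 0, 0, 0],
)

```text
time: 16.65
eef_pos: [0.589, 0.2729, 0.1708]
tcp_rot: [0.37, 1.538, -0.369]
force: [0.0, -0.3, -0.5]
finger_gap: 0.0247
```

Emit:
arm_command(
  targets=[0.015, 0, 0, 0, 0, 0, 0, 0.015, 0, 0, 0, 0, 0, 0],
)

```text
time: 16.85
eef_pos: [0.5891, 0.273, 0.1712]
tcp_rot: [0.37, 1.538, -0.369]
force: [-0.1, -0.1, -1.2]
finger_gap: 0.0248
```

```bash
python3 go.py .588 .2725 .345 -27
```

```text
t 16.85 tcp [0.5891 0.273  0.1712] jaw yaw -27.0 xax [ 0.001  0.001 -1.   ] F [-0.1 -0.1 -1.2] gap 0.0248 q [-0.16  0.68 -0.57  1.57  0.41  1.02 -1.32]
shift [-0.1738 -0.0008 -0.0006] turn [-0.     0.001 -0.001] rows 3.5
```

All three strokes are done, with bottoms 0, 3 and 6 mm above the floor and tops about 77 and 80 mm. Lifting out.

Emit:
arm_command(
  targets=[0.015, -0.02, 0, 0, 0, 0, 0, 0.015, -0.06, 0, 0, 0, 0, 0, 0.015, -0.1, 0, 0, 0, 0, 0, 0.015, -0.14, 0, 0, 0, 0, 0, 0.015, -0.175, 0, 0, 0, 0, 0],
)

```text
time: 17.35
eef_pos: [0.5888, 0.2731, 0.3498]
tcp_rot: [0.372, 1.536, -0.367]
force: [0.2, -0.7, -0.9]
finger_gap: 0.0248
```

```bash
python3 go.py .4621 -.2225 .345 -27.2;  python3 - <<'E'
from h import *
c=cam("side")
crop(c,150,110,330,340,2.6,"pics/q1.png")
E
```

```text
t 17.35 tcp [0.5888 0.2731 0.3498] jaw yaw -27.0 xax [ 0.004  0.002 -1.   ] F [ 0.2 -0.7 -0.9] gap 0.0248 q [-0.14  0.53 -0.62  1.35  0.3   1.35 -1.23]
shift [ 0.0033 -0.4991  0.1122] turn [ 0.003  0.002 -0.003] rows 10.2
```

View pics/q1.png

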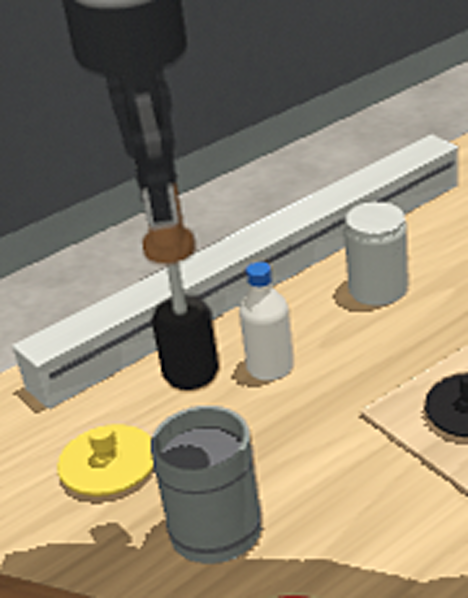

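The pot hasn't moved (rim at the same pixels) and the brush is straight in the gripper. Going back to the stand.

Emit:
arm_command(
  targets=[0.015, 0, -0.03, 0.007, 0, 0, 0, 0.015, 0, -0.07, 0.016, 0, 0, 0, 0.015, 0, -0.115, 0.026, 0, 0, 0, 0.015, 0, -0.16, 0.036, 0, 0, 0, 0.015, 0, -0.205, 0.046, 0, 0, 0],
)

```text
time: 17.9
eef_pos: [0.537, 0.0691, 0.3547]
tcp_rot: [0.375, 1.53, -0.364]
force: [1.3, -0.2, -1.3]
finger_gap: 0.0249
```

```bash
python3 go.py .4621 -.2225 .345 -27.2
```

```text
t 17.9 tcp [0.537  0.0691 0.3547] jaw yaw -27.0 xax [ 0.011  0.005 -1.   ] F [ 1.3 -0.2 -1.3] gap 0.0249 q [ 0.24  0.32 -0.62  1.64  0.19  1.23 -0.89]
shift [ 0.0075 -0.2939  0.0656] turn [ 0.003  0.007 -0.009] rows 6.0
```

Emit:
arm_command(
  targets=[0.015, 0, -0.045, 0.01, 0, 0.007, -0.009, 0.015, 0, -0.09, 0.02, 0, 0.007, -0.009, 0.015, 0.003, -0.135, 0.03, 0, 0.007, -0.009, 0.015, 0.006, -0.18, 0.04, 0, 0.007, -0.009, 0.015, 0.0075, -0.22, 0.05, 0, 0.007, -0.009],
)

```text
time: 18.4
eef_pos: [0.4808, -0.1516, 0.3464]
tcp_rot: [0.37, 1.537, -0.371]
force: [0.8, -0.4, -1.3]
finger_gap: 0.0247
```

```bash
python3 go.py .4621 -.2225 .345 -27.2
```

```text
t 18.4 tcp [ 0.4808 -0.1516  0.3464] jaw yaw -27.1 xax [ 0.002 -0.001 -1.   ] F [ 0.8 -0.4 -1.3] gap 0.0247 q [ 0.61  0.25 -0.52  1.74  0.13  1.19 -0.42]
shift [ 0.0015 -0.0717  0.0156] turn [0.003 0.002 0.   ] rows 1.5
```

Emit:
arm_command(
  targets=[0.015, 0, -0.035, 0.008, 0, 0, 0, 0.015, 0, -0.06, 0.013, 0, 0, 0, 0.015, 0.0, -0.072, 0.0156, 0, 0, 0, 0.015, 0, -0.072, 0.0156, 0, 0, 0, 0.015, 0, -0.072, 0.0156, 0, 0, 0],
)

```text
time: 18.9
eef_pos: [0.4625, -0.2217, 0.3468]
tcp_rot: [0.369, 1.536, -0.369]
force: [0.7, 1.0, -1.3]
finger_gap: 0.025
```

```bash
python3 go.py .4621 -.2225 .2004 -27.2
```

```text
t 18.9 tcp [ 0.4625 -0.2217  0.3468] jaw yaw -27.0 xax [ 0.003 -0.001 -1.   ] F [ 0.7  1.  -1.3] gap 0.025 q [ 0.72  0.26 -0.48  1.72  0.13  1.19 -0.26]
shift [ 0.1464 -0.001  -0.0003] turn [ 0.004  0.003 -0.   ] rows 2.9
```

Emit:
arm_command(
  targets=[0.015, 0.03, 0, 0, 0, 0.003, 0, 0.015, 0.07, -0.001, 0, 0, 0.003, 0, 0.015, 0.11, -0.001, 0, 0, 0.003, 0, 0.015, 0.138, -0.001, 0, 0, 0.003, 0, 0.015, 0.1465, -0.001, 0, 0, 0.003, 0],
)

```text
time: 19.4
eef_pos: [0.4619, -0.2207, 0.1982]
tcp_rot: [0.369, 1.543, -0.366]
force: [0.6, 0.4, -1.4]
finger_gap: 0.0248
```

Emit:
arm_command(
  targets=[0.015, 0, 0, 0, 0, 0, 0, 0.015, 0, 0, 0, 0, 0, 0],
)

```text
time: 19.6
eef_pos: [0.4628, -0.22, 0.1993]
tcp_rot: [0.368, 1.542, -0.365]
force: [-0.0, 0.6, -1.8]
finger_gap: 0.0248
```

```bash
python3 go.py .5345 -.2600 .2004 -27.2; python3 - <<'E'
from h import *
c=cam("side");t=cam("top")
crop(c,340,80,480,260,3,"pics/r1.png")
E
```

```text
t 19.6 tcp [ 0.4628 -0.22    0.1993] jaw yaw -26.8 xax [-0.002  0.002 -1.   ] F [-0.   0.6 -1.8] gap 0.0248 q [ 0.68  0.41 -0.45  1.91  0.23  0.87 -0.36]
shift [-0.0013 -0.0034  0.082 ] turn [ 0.007 -0.003 -0.001] rows 1.6
```

View pics/r1.png

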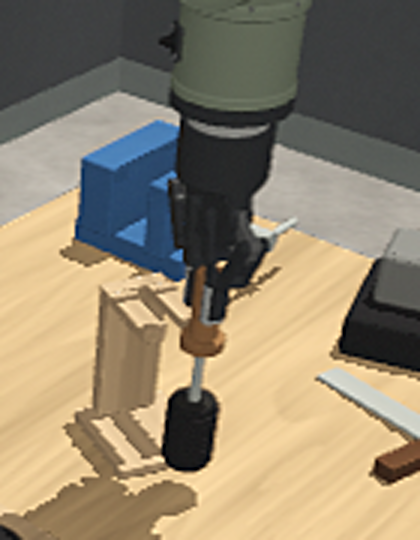

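The view matches the one from drawing it out. I'll correct 2.5 mm sideways and slide in.

Emit:
arm_command(
  targets=[0.015, -0.001, -0.003, 0, 0.007, -0.003, 0, 0.015, -0.001, -0.003, 0.01, 0.007, -0.003, 0, 0.015, -0.001, -0.003, 0.02, 0.007, -0.003, 0, 0.015, -0.001, -0.003, 0.033, 0.007, -0.003, 0, 0.015, -0.001, -0.0033, 0.045, 0.007, -0.003, 0],
)

```text
time: 20.2
eef_pos: [0.5026, -0.2446, 0.2006]
tcp_rot: [0.373, 1.536, -0.372]
force: [-0.4, -0.3, -2.0]
finger_gap: 0.0247
```

```bash
python3 go.py .5345 -.2600 .2004 -27.2
```

```text
t 20.2 tcp [ 0.5026 -0.2446  0.2006] jaw yaw -27.2 xax [ 0.002  0.    -1.   ] F [-0.4 -0.3 -2. ] gap 0.0247 q [ 0.66  0.48 -0.43  1.79  0.25  0.92 -0.35]
shift [0.0003 0.0009 0.0354] turn [-0.001  0.002 -0.001] rows 0.7
```

Emit:
arm_command(
  targets=[0.015, 0, 0.001, 0.01, 0, 0.002, 0, 0.015, 0, 0.001, 0.022, 0, 0.002, 0, 0.015, 0, 0.001, 0.032, 0, 0.002, 0, 0.015, 0, 0.001, 0.0355, 0, 0.002, 0, 0.015, 0, 0.001, 0.0355, 0, 0.002, 0],
)

```text
time: 20.7
eef_pos: [0.5349, -0.26, 0.2004]
tcp_rot: [0.374, 1.538, -0.372]
force: [-1.5, -0.5, -1.4]
finger_gap: 0.0252
```

```bash
python3 go.py .5345 -.2600 .190 -27.2; python3 - <<'E'
from h import *
c=cam("side");t=cam("top")
crop(c,340,80,460,250,3.5,"pics/s1.png")
E
```

```text
t 20.7 tcp [ 0.5349 -0.26    0.2004] jaw yaw -27.3 xax [ 0.     0.001 -1.   ] F [-1.5 -0.5 -1.4] gap 0.0252 q [ 0.65  0.53 -0.42  1.7   0.26  0.96 -0.34]
shift [ 0.0104 -0.0002 -0.0004] turn [-0.001 -0.    -0.001] rows 0.2
```

View pics/s1.png

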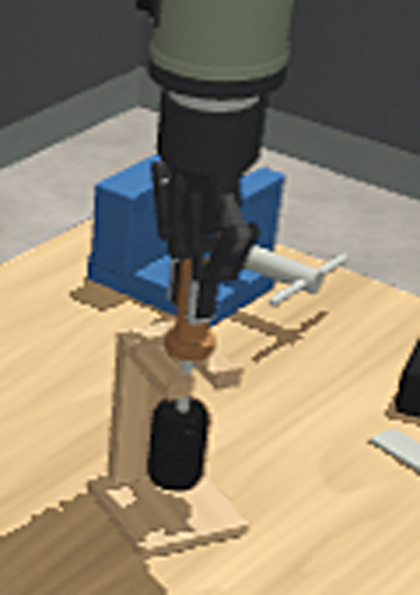

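The picture is identical to the one after lifting out. Lowering the collar onto the prongs.

Emit:
arm_command(
  targets=[0.015, 0.004, 0, 0, 0, 0, 0, 0.015, 0.008, 0, 0, 0, 0, 0, 0.015, 0.0105, 0, 0, 0, 0, 0, 0.015, 0.012, 0, 0, 0, 0, 0],
)

```text
time: 21.2
eef_pos: [0.5344, -0.2597, 0.1888]
tcp_rot: [0.374, 1.539, -0.372]
force: [-7.2, 2.4, 23.8]
finger_gap: 0.025
```

```bash
python3 go.py
```

```text
t 21.2 tcp [ 0.5344 -0.2597  0.1888] jaw yaw -27.2 xax [ 0.     0.001 -1.   ] F [-7.2  2.4 23.8] gap 0.025 q [ 0.65  0.55 -0.42  1.71  0.26  0.94 -0.35]
```

Emit:
arm_command(
  targets=[0.015, -0.001, 0, 0, 0, 0, 0, 0.03, -0.001, 0, 0, 0, 0, 0, 0.045, -0.001, 0, 0, 0, 0, 0, 0.06, -0.001, 0, 0, 0, 0, 0, 0.06, -0.001, 0, 0, 0, 0, 0],
)

```text
time: 21.7
eef_pos: [0.5344, -0.2597, 0.1898]
tcp_rot: [0.374, 1.539, -0.372]
force: [0.4, 0.2, 0.4]
finger_gap: 0.0599
```

```bash
python3 go.py;python3 - <<'E'
from h import *
c=cam("side");t=cam("top")
crop(c,340,80,460,250,3.5,"pics/t1.png")
E
```

```text
t 21.7 tcp [ 0.5344 -0.2597  0.1898] jaw yaw -27.3 xax [ 0.     0.001 -1.   ] F [0.4 0.2 0.4] gap 0.0599 q [ 0.65  0.55 -0.42  1.71  0.26  0.94 -0.35]
```

View pics/t1.png

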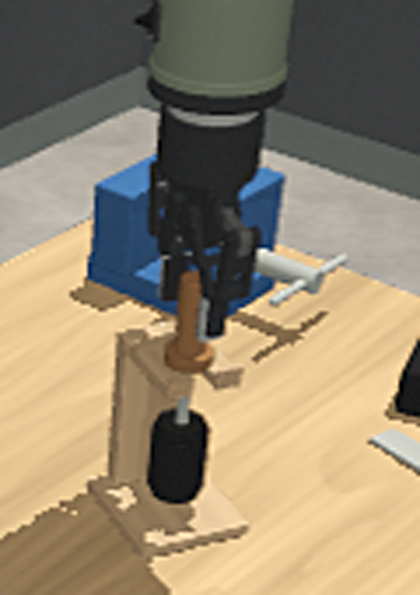

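The brush hangs as before the grasp (collar at crop (188,357), bristle bottom at (178,498), upright). Retreating upward.

Emit:
arm_command(
  targets=[0.07, -0.02, 0, 0, 0, 0, 0, 0.07, -0.05, 0, 0, 0, 0, 0, 0.08, -0.085, 0, 0, 0, 0, 0, 0.08, -0.105, 0, 0, 0, 0, 0, 0.08, -0.11, 0, 0, 0, 0, 0],
)

```text
time: 22.3
eef_pos: [0.5351, -0.2601, 0.3022]
tcp_rot: [0.373, 1.535, -0.373]
force: [-0.6, 1.2, 0.3]
finger_gap: 0.0801
```

```bash
python3 go.py .529 -.003 .26 0;python3 - <<'E'
from h import *
c=cam("side");t=cam("top")
crop(c,340,140,440,250,5,"pics/u1.png")
np.savez("v2.npz",s=c["frame"],t=t["frame"])
E
```

```text
t 22.3 tcp [ 0.5351 -0.2601  0.3022] jaw yaw -27.3 xax [ 0.003 -0.    -1.   ] F [-0.6  1.2  0.3] gap 0.0801 q [ 0.67  0.43 -0.45  1.58  0.2   1.17 -0.3 ]
shift [ 0.0421  0.2257 -0.1233] turn [-0.476  0.003 -0.   ] rows 5.2
```

View pics/u1.png

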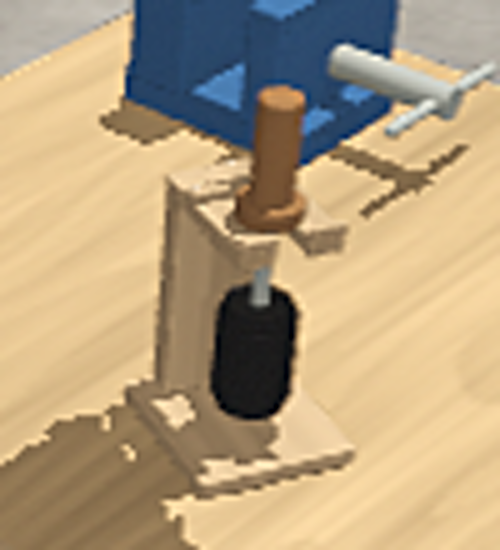

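The brush hangs exactly as at the start. Back to the lid now.

Emit:
arm_command(
  targets=[0.085, 0, 0.045, -0.025, -0.1, 0, 0, 0.085, 0, 0.09, -0.05, -0.2, 0, 0, 0.085, 0.01, 0.135, -0.075, -0.3, 0, 0, 0.085, 0.025, 0.18, -0.1, -0.4, 0, 0, 0.085, 0.04, 0.22, -0.121, -0.476, 0, 0],
)

```text
time: 22.9
eef_pos: [0.5269, -0.0133, 0.2609]
tcp_rot: [-0.003, 1.571, 0.004]
force: [1.4, 1.0, -0.3]
finger_gap: 0.085
```

Emit:
arm_command(
  targets=[0.085, 0, 0, 0, 0, 0, 0, 0.085, 0, 0, 0, 0, 0, 0],
)

```text
time: 23.1
eef_pos: [0.5262, -0.0124, 0.2595]
tcp_rot: [-0.004, 1.573, 0.006]
force: [-0.1, -0.4, 1.0]
finger_gap: 0.0847
```

```bash
python3 go.py .529 -.003 .0285 0.4
```

```text
t 23.1 tcp [ 0.5262 -0.0124  0.2595] jaw yaw 0.4 xax [-0.002  0.001 -1.   ] F [-0.1 -0.4  1. ] gap 0.0847 q [ 0.39  0.39 -0.63  1.8   0.26  1.04 -0.33]
shift [0.231  0.0092 0.0034] turn [-0.001 -0.002 -0.001] rows 4.6
```

Emit:
arm_command(
  targets=[0.085, 0.03, 0.009, 0.003, 0, -0.002, -0.001, 0.085, 0.075, 0.009, 0.003, 0, -0.002, -0.001, 0.085, 0.12, 0.009, 0.003, 0, -0.002, -0.001, 0.085, 0.15, 0.009, 0.003, 0, -0.002, -0.001, 0.085, 0.16, 0.009, 0.003, 0, -0.002, -0.001],
)

```text
time: 23.6
eef_pos: [0.5271, -0.0047, 0.0965]
tcp_rot: [-0.004, 1.576, 0.003]
force: [0.0, 0.6, -0.4]
finger_gap: 0.085
```

```bash
python3 go.py .529 -.003 .0285 0.4
```

```text
t 23.6 tcp [ 0.5271 -0.0047  0.0965] jaw yaw 0.2 xax [-0.005 -0.    -1.   ] F [ 0.   0.6 -0.4] gap 0.085 q [ 0.28  0.61 -0.52  1.94  0.45  0.71 -0.51]
shift [0.068  0.0017 0.0022] turn [-0.003 -0.005  0.   ] rows 1.4
```

Emit:
arm_command(
  targets=[0.085, 0.02, 0.0017, 0.002, 0, -0.004, 0, 0.085, 0.045, 0.0017, 0.002, 0, -0.004, 0, 0.085, 0.064, 0.0017, 0.002, 0, -0.004, 0, 0.085, 0.067, 0.0017, 0.002, 0, -0.004, 0, 0.085, 0.067, 0.0017, 0.002, 0, -0.004, 0],
)

```text
time: 24.1
eef_pos: [0.5292, -0.0035, 0.0301]
tcp_rot: [-0.003, 1.571, 0.002]
force: [-0.1, 0.2, -0.2]
finger_gap: 0.085
```

```bash
python3 go.py .529 -.003 .0285 0.4;python3 - <<'E'
from h import *
c=cam("side")
crop(c,260,200,400,320,5,"pics/w1.png")
E
```

```text
t 24.1 tcp [ 0.5292 -0.0035  0.0301] jaw yaw 0.2 xax [-0.001 -0.    -1.   ] F [-0.1  0.2 -0.2] gap 0.085 q [ 0.22  0.71 -0.45  1.97  0.54  0.58 -0.59]
shift [ 0.0016  0.0005 -0.0002] turn [-0.004 -0.001  0.   ] rows 0.0
```

View pics/w1.png

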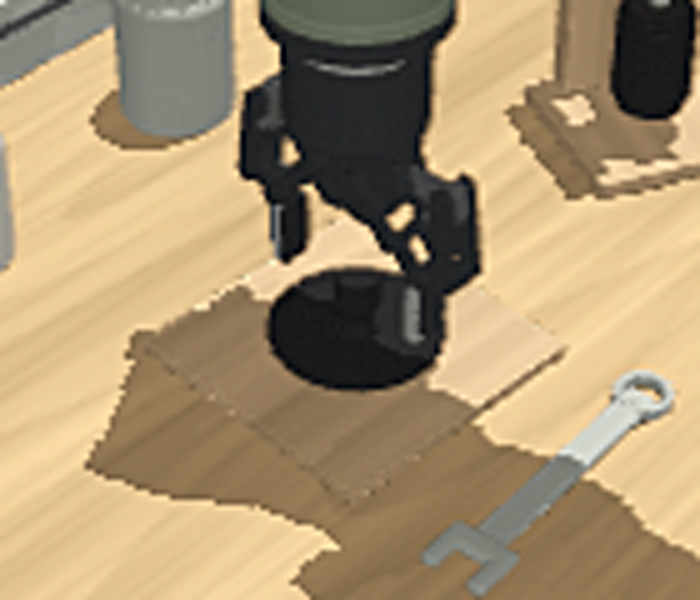

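Emit:
arm_command(
  targets=[0.06, 0.001, 0, 0, 0, 0, 0, 0.04, 0.001, 0, 0, 0, 0, 0, 0.025, 0.001, 0, 0, 0, 0, 0, 0.015, 0.001, 0, 0, 0, 0, 0, 0.015, 0.001, 0, 0, 0, 0, 0],
  grip_force=40,
)

```text
time: 24.65
eef_pos: [0.5296, -0.0035, 0.0299]
tcp_rot: [-0.003, 1.57, 0.002]
force: [-2.5, -0.1, 9.3]
finger_gap: 0.024
```

```bash
python3 go.py;python3 - <<'E'
from h import *
from scipy.optimize import least_squares
c=cam("side");t=cam("top");v=np.load("v2.npz")
def circ(P,r):
    x=P.mean(0)[:2]; m=np.ones(len(P),bool)
    for _ in range(6):
        x=least_squares(lambda q:np.hypot(*(P[m,:2]-q).T)-r,x,loss="soft_l1",f_scale=.001).x; m=abs(np.hypot(*(P[:,:2]-x).T)-r)<.004
    return x.round(4),m.sum(),len(m)
def big(m):
    cs,_=cv2.findContours(m.astype(np.uint8),cv2.RETR_EXTERNAL,cv2.CHAIN_APPROX_NONE); return max(cs,key=cv2.contourArea)[:,0,:]
f=v["s"].astype(int); m=np.zeros(f.shape[:2],bool); m[245:290,305:358]=f[245:290,305:358].max(2)<60
k=big(m);print("lid bbox",k.min(0),k.max(0),circ(np.array([onz(c,u,.022) for u in k]),.048))
# pot: greyish (low saturation) in side roi
hsv=cv2.cvtColor(v["s"],cv2.COLOR_RGB2HSV)
m=np.zeros(f.shape[:2],bool); m[255:330,195:262]=(f[...,0]-f[...,2])[255:330,195:262]<12
k=big(m);print("pot bbox",k.min(0),k.max(0))
up=k[k[:,1]<281]; print("pot rim side",circ(np.array([onz(c,u,.12) for u in up]),.043))
f=v["t"].astype(int); m=np.zeros(f.shape[:2],bool); m[190:232,215:262]=(f[...,0]-f[...,2])[190:232,215:262]<22
k=big(m);print("top pot bbox",k.min(0),k.max(0))
l=k[(k[:,0]<236)]; print("pot rim top",circ(np.array([onz(t,u,.12) for u in l]),.043))
m=np.zeros(f.shape[:2],bool); m[205:262,305:365]=f[205:262,305:365].max(2)<60
k=big(m);print("top lid bbox",k.min(0),k.max(0),circ(np.array([onz(t,u,.022) for u in k]),.048))
E
```

```text
t 24.65 tcp [ 0.5296 -0.0035  0.0299] jaw yaw 0.2 xax [ 0.001 -0.001 -1.   ] F [-2.5 -0.1  9.3] gap 0.024 q [ 0.22  0.71 -0.45  1.97  0.55  0.58 -0.59]
lid bbox [314 254] [348 277] (array([ 0.5245, -0.0029]), np.int64(73), 86)
pot bbox [208 266] [250 326]
pot rim side (array([0.5874, 0.2757]), np.int64(47), 47)
top pot bbox [223 197] [253 226]
pot rim top (array([0.5895, 0.2667]), np.int64(34), 35)
top lid bbox [327 220] [351 244] (array([0.541 , 0.0142]), np.int64(40), 160)
```

Emit:
arm_command(
  targets=[0.015, 0, 0, 0, 0, 0, 0, 0.015, -0.02, 0, 0, 0, 0, 0, 0.015, -0.06, 0, 0, 0, 0, 0, 0.015, -0.11, 0, 0, 0, 0, 0, 0.015, -0.16, 0, 0, 0, 0, 0],
  grip_force=50,
)

```text
time: 25.25
eef_pos: [0.5288, -0.0032, 0.1915]
tcp_rot: [-0.003, 1.572, 0.003]
force: [1.5, -1.7, -2.2]
finger_gap: 0.0237
```

```bash
python3 go.py .588 .272 .20 0
```

```text
t 25.25 tcp [ 0.5288 -0.0032  0.1915] jaw yaw 0.2 xax [-0.001 -0.    -1.   ] F [ 1.5 -1.7 -2.2] gap 0.0237 q [ 0.35  0.48 -0.61  1.87  0.34  0.9  -0.42]
shift [-0.0086  0.2749  0.0603] turn [ 0.004 -0.001  0.   ] rows 5.6
```

Emit:
arm_command(
  targets=[0.015, -0.01, 0.04, 0.009, 0, 0, 0, 0.015, -0.015, 0.08, 0.018, 0, 0, 0, 0.015, -0.015, 0.12, 0.027, 0, 0, 0, 0.015, -0.015, 0.16, 0.036, 0, 0, 0, 0.015, -0.015, 0.2, 0.045, 0, 0, 0],
)

```text
time: 25.75
eef_pos: [0.573, 0.1985, 0.2063]
tcp_rot: [-0.003, 1.572, 0.003]
force: [0.4, -0.5, -2.5]
finger_gap: 0.0235
```

```bash
python3 go.py .588 .272 .20 0
```

```text
t 25.75 tcp [0.573  0.1985 0.2063] jaw yaw 0.2 xax [-0.001 -0.001 -1.   ] F [ 0.4 -0.5 -2.5] gap 0.0235 q [-0.02  0.58 -0.61  1.65  0.37  1.03 -0.74]
shift [0.0062 0.0734 0.0153] turn [ 0.004 -0.001  0.001] rows 1.5
```

Emit:
arm_command(
  targets=[0.015, 0, 0.03, 0.006, 0, 0, 0, 0.015, 0, 0.055, 0.011, 0, 0, 0, 0.015, 0, 0.07, 0.015, 0, 0, 0, 0.015, 0.006, 0.0735, 0.0153, 0, 0, 0, 0.015, 0.006, 0.0735, 0.0153, 0, 0, 0],
)

```text
time: 26.25
eef_pos: [0.5876, 0.2712, 0.1991]
tcp_rot: [-0.004, 1.573, 0.002]
force: [-0.0, -1.1, -1.7]
finger_gap: 0.0232
```

Emit:
arm_command(
  targets=[0.015, 0, 0, 0, 0, 0, 0, 0.015, 0, 0, 0, 0, 0, 0],
)

```text
time: 26.45
eef_pos: [0.5878, 0.2697, 0.199]
tcp_rot: [-0.004, 1.573, -0.0]
force: [1.0, -0.5, -1.9]
finger_gap: 0.0237
```

```bash
python3 go.py .588 .272 .155 0;python3 - <<'E'
from h import *
c=cam("side");t=cam("top")
crop(c,160,170,300,340,3,"pics/x1.png")
np.savez("v3.npz",s=c["frame"],t=t["frame"])
E
```

```text
t 26.45 tcp [0.5878 0.2697 0.199 ] jaw yaw 0.1 xax [-0.002 -0.002 -1.   ] F [ 1.  -0.5 -1.9] gap 0.0237 q [-0.14  0.65 -0.59  1.55  0.4   1.07 -0.84]
shift [0.044  0.0024 0.0003] turn [ 0.002 -0.002  0.002] rows 0.9
```

View pics/x1.png

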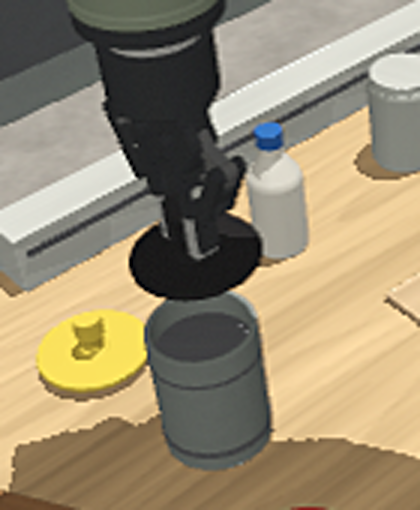

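The lid is level above the pot: disc centre x about 225.0 against a rim-axis prediction of 223.5, so it needs about 2 mm more y. Lowering with that correction.

Emit:
arm_command(
  targets=[0.015, 0.01, 0.0024, 0, 0, -0.002, 0.002, 0.015, 0.025, 0.0024, 0, 0, -0.002, 0.002, 0.015, 0.04, 0.0024, 0, 0, -0.002, 0.002, 0.015, 0.05, 0.0024, 0, 0, -0.002, 0.002, 0.015, 0.05, 0.0024, 0, 0, -0.002, 0.002],
)

```text
time: 27.05
eef_pos: [0.5869, 0.2721, 0.1471]
tcp_rot: [-0.003, 1.574, 0.001]
force: [-0.3, -0.9, -1.1]
finger_gap: 0.0235
```

```bash
python3 go.py .588 .272 .1339 0;python3 - <<'E'
from h import *
c=cam("side");t=cam("top")
crop(c,180,220,280,340,5,"pics/y1.png")
E
```

```text
t 27.05 tcp [0.5869 0.2721 0.1471] jaw yaw 0.2 xax [-0.003 -0.001 -1.   ] F [-0.3 -0.9 -1.1] gap 0.0235 q [-0.16  0.71 -0.57  1.59  0.44  0.98 -0.87]
shift [ 0.0132 -0.0001  0.0011] turn [ 0.003 -0.003  0.001] rows 0.3
```

View pics/y1.png

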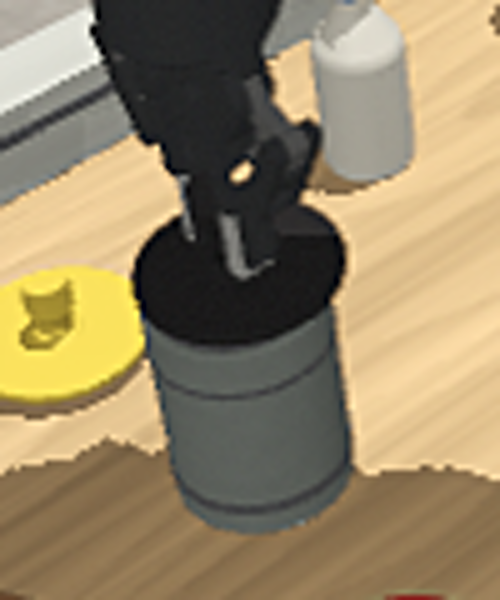

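The disc is centred over the pot. Lowering slowly.

Emit:
arm_command(
  targets=[0.015, 0.003, 0, 0.001, 0, -0.003, 0, 0.015, 0.006, 0, 0.001, 0, -0.003, 0, 0.015, 0.008, 0, 0.001, 0, -0.003, 0],
)

```text
time: 27.45
eef_pos: [0.5887, 0.2727, 0.141]
tcp_rot: [-0.002, 1.568, 0.002]
force: [-0.0, 0.4, -1.6]
finger_gap: 0.0236
```

Emit:
arm_command(
  targets=[0.015, 0.002, 0, 0, 0, 0, 0, 0.015, 0.004, 0, 0, 0, 0, 0, 0.015, 0.0055, 0, 0, 0, 0, 0],
)

```text
time: 27.75
eef_pos: [0.5887, 0.2727, 0.1354]
tcp_rot: [-0.002, 1.568, 0.002]
force: [0.0, -0.4, -1.6]
finger_gap: 0.0235
```

```bash
python3 go.py .588 .272 .1339 0
```

```text
t 27.75 tcp [0.5887 0.2727 0.1354] jaw yaw 0.2 xax [ 0.003  0.    -1.   ] F [ 0.  -0.4 -1.6] gap 0.0235 q [-0.17  0.72 -0.56  1.6   0.45  0.96 -0.88]
shift [ 0.0015 -0.0007 -0.0007] turn [ 0.003  0.003 -0.   ] rows 0.0
```

The plug is inside the pot with no contact force. The last 2 mm:

Emit:
arm_command(
  targets=[0.015, 0.001, 0, 0, 0, 0.003, 0, 0.015, 0.002, 0, 0, 0, 0.003, 0, 0.015, 0.002, 0, 0, 0, 0.003, 0],
)

```text
time: 28.05
eef_pos: [0.5888, 0.2728, 0.1341]
tcp_rot: [-0.002, 1.571, 0.002]
force: [-2.9, -1.8, 9.5]
finger_gap: 0.0233
```

```bash
python3 go.py
```

```text
t 28.05 tcp [0.5888 0.2728 0.1341] jaw yaw 0.2 xax [ 0.  0. -1.] F [-2.9 -1.8  9.5] gap 0.0233 q [-0.17  0.72 -0.57  1.59  0.45  0.96 -0.88]
```

Seated at TCP z 0.1341 (expected 0.1339) with 9.5 N. Releasing.

Emit:
arm_command(
  targets=[0.03, 0, 0, 0, 0, 0, 0, 0.05, 0, 0, 0, 0, 0, 0, 0.07, 0, 0, 0, 0, 0, 0, 0.07, 0, 0, 0, 0, 0, 0, 0.07, 0, 0, 0, 0, 0, 0],
)

```text
time: 28.55
eef_pos: [0.5888, 0.2728, 0.134]
tcp_rot: [-0.002, 1.571, 0.002]
force: [0.3, 1.1, -1.2]
finger_gap: 0.0697
```

Emit:
arm_command(
  targets=[0.07, -0.015, 0, 0, 0, 0, 0, 0.07, -0.04, 0, 0, 0, 0, 0, 0.07, -0.075, 0, 0, 0, 0, 0, 0.07, -0.12, 0, 0, 0, 0, 0, 0.07, -0.16, 0, 0, 0, 0, 0],
)

```text
time: 29.05
eef_pos: [0.5886, 0.2729, 0.2973]
tcp_rot: [-0.002, 1.57, 0.003]
force: [-0.1, 0.6, -0.4]
finger_gap: 0.07
```

Emit:
arm_command(
  targets=[0.07, 0, -0.04, -0.02, 0, 0, 0, 0.07, 0, -0.08, -0.04, 0, 0, 0, 0.07, 0, -0.12, -0.06, 0, 0, 0, 0.07, 0, -0.14, -0.07, 0, 0, 0, 0.07, 0, -0.14, -0.07, 0, 0, 0],
)

```text
time: 29.55
eef_pos: [0.5184, 0.1296, 0.2985]
tcp_rot: [-0.0, 1.568, -0.001]
force: [0.3, 0.7, 0.6]
finger_gap: 0.0699
```

```bash
python3 go.py;python3 - <<'E'
from h import *
c=cam("side");t=cam("top")
cv2.imwrite("pics/z0.png",c["frame"][:,:,::-1])
crop(c,180,240,280,340,5,"pics/z1.png");crop(t,190,150,310,270,5,"pics/z2.png")
v=np.load("v0.npz")["s"]
d=cv2.absdiff(v,c["frame"]).max(2); print("stand diff",(d[150:245,360:415]>40).sum())
f=c["frame"].astype(int); m=np.zeros(f.shape[:2],np.uint8); m[250:340,195:260]=(f[250:340,195:260].max(2)<50)
cs,_=cv2.findContours(m,0,1); k=max(cs,key=cv2.contourArea); print(cv2.boundingRect(k))
E
```

```text
t 29.55 tcp [0.5184 0.1296 0.2985] jaw yaw -0.0 xax [ 0.002 -0.001 -1.   ] F [0.3 0.7 0.6] gap 0.0699 q [ 0.14  0.37 -0.66  1.73  0.25  1.13 -0.59]
stand diff 23
(207, 264, 42, 29)
```

View pics/z0.png

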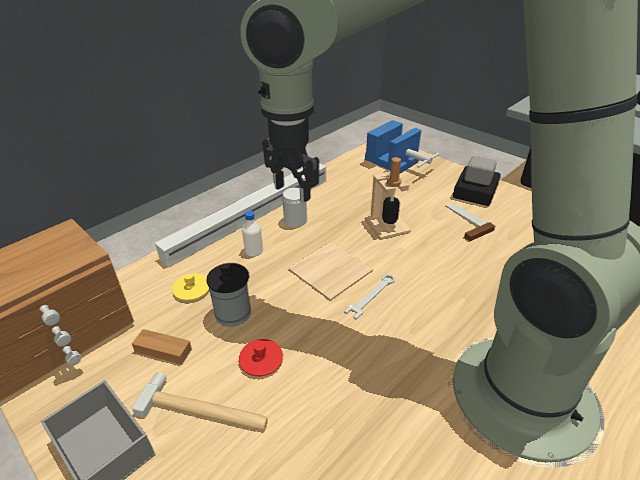

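View pics/z1.png

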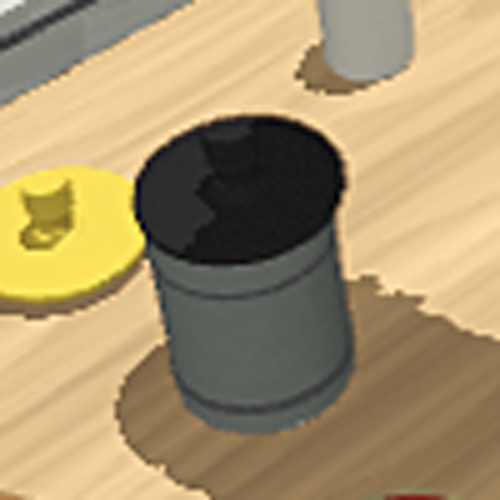

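The lid lies flat on the rim at the same pixels as at the start (bounding box 207,264, 42x29). The brush hangs in the fork, the bystanders look unmoved and the arm is clear. Handing in.

```bash
python3 -c "
from bench import robot; print(robot.finish_job())"
```

```text
the job is handed in; nothing more can be done
None
```

The job is done and handed in at about 29.6 s of the 72 s allowed; the hand-in gave no verdict.

- **Lid off:** I set it knob up near the middle of the board and let it go.
- **Brushing:** I made three strokes. By tool height, the lower end came to about 0, 3 and 6 mm above the pot's floor, and was drawn up to about 77 and 80 mm in between. The floor was touched once, at about 10 N.
- **Brush back:** It hangs in the fork again, with its collar down at the same tool height as before. The final side picture of the stand is almost the same as the first (23 pixels changed).
- **Lid on:** It seated at tool height 0.1341 m (0.1339 m expected) with about 9.5 N. In the last side picture its outline is within a pixel of the start and it lies flat.
- **Rest of the bench:** The pot and the other things look unmoved by eye in that picture, and the arm is clear.

**Disagreements:** the two cameras placed the pot and lid up to 9 mm apart in y, so I used the mean and checked it against side pictures before lowering. One automatic fit of the lid in the top view failed, probably because the arm was in the way; I ignored it. I saved a last top picture but did not look at it.

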